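# Pass a bar sample through the two-door lock and draw its tray out

### The job

Pass the round steel slug through the bench's two-door sample lock: stand it on the tray inside through the open roof door, slide that outer door fully shut, and only then slide the inner door at the end fully open. Take the hook tool from its stand, put its bent toe into the finger hole of the tray and pull the tray all the way out with the slug standing on it (do not pull the tray with the fingers). Hang the hook tool back upright in its stand, and leave the hexagonal slug, the loupe and the eyepiece where they are.

Things in the scene. Friction and masses are not known exactly. Their poses are not given: they have to be found in the camera images.
- round_slug: the part to pass through: plain dark round steel bar slug with a bright sawn top face, 27 mm diameter, 27 mm high, 0.1 kg, standing upright on the bench; origin at the centre of its underside, z up
- hex_slug: bystander: dark hexagonal bar slug, 24 mm across the flats (its x), 28 mm across the corners, 24 mm high, standing near the round one; origin at the centre of its underside
- loupe: bystander: black waisted magnifier, 33 mm diameter, 35 mm high, standing; origin at the centre of its underside
- eyepiece: bystander: black and silver eyepiece, 32 mm diameter, 46 mm high, standing; origin at the centre of its underside
- lock: two-door sample lock fixed to the bench: grey metal box, aluminium rails. Origin on the bench under mid-chamber; +y along the roof rails (robot's left, where the outer door opens), -y the end with inner door and tray runway, +x away from the robot, z up. Lock-frame mm: walls x +-74, y -60 to 64; roof rails 62 to 76 high, to y 182; runway y -66 to -168, x +-44, 4 to 6 high
- roof_mouth (a point): centre of the roof opening at the height of its rim (68 mm above the bench), axes as the lock's; with the outer door open it is clear for x +-64, y -50 to +46 mm or more from here; the rails at x +-68 to 74 reach 76 mm high
- doorway (a point): middle of the inner doorway's upper edge (underside of the lintel, 62 mm above the bench, at lock y = -60), axes as the lock's. Doorway x +-37 mm. The lintel runs 6 mm inward (+y) from here; a door rail, underside 69 mm high, 6 mm outward. Both roof over the finger hole of the pushed-in tray, so the hook's rod must lean outward. The door's rails go on to lock x = 136, 74 mm high
- outer_door (a joint): outer door, flat aluminium roof shutter sliding along the lock's y: 0 = shut (hard stop), grows as it slides open to lock +y, 0.115 m fully open; starts 0.10 to 0.115 open; friction about 1.5 N, stays where it is left
- outer_post (a point): centre of the top of the finger post on the outer door: 12 mm square, 20 mm high above the door plate (plate top 73 mm above the bench, post top 93 mm; a 3 mm high, 16 mm square foot round it); moves with the door; axes as the lock's
- inner_door (a joint): inner door, upright aluminium plate across the end of the lock, sliding along the lock's x: 0 = shut (as it starts), grows as it slides to lock +x (away from the robot), 0.08 m fully open (hard stop); friction about 1.5 N, stays where it is left
- inner_post (a point): centre of the top of the finger post on the inner door's upper edge (near its end towards the robot): 12 mm square, rises from 74 to 94 mm above the bench, with the same 3 mm high, 16 mm square foot; moves with the door; axes as the lock's
- tray (a joint): sliding steel tray, 66 x 86 mm, rim 6 mm high inside (inner area 60 mm along lock x, 80 along y), with a flat tab holding the finger hole at its lock -y end: 0 = pushed in under the roof opening (as it starts), grows as it is drawn out through the inner doorway along the lock's -y, 0.095 m all the way out (hard stop); friction about 1.2 N
- tray_in (a point): centre of the tray's inner floor, on the floor's upper face, 9 mm above the bench; moves with the tray; axes as the lock's
- tray_hole (a point): centre of the finger hole, on the top face of the tab (16 mm above the bench): 15 mm square hole through the 4 mm thick tab, with 8 mm free depth below the tab above the lock's plate; moves with the tray; axes as the lock's
- hook: hook tool, 0.12 kg: black handle 16 x 16 mm (faces along x, y), z 6 to 68 mm, on a collar 34 mm across, z 0 to 6; below it a 7 mm rod down to z -70, then a 14 mm toe bent 40 degrees towards +x, its round end centred at x 9.0, z -80.7 (radius 3.5). Origin: centre of the collar's underside, z up the handle. Leaning 40 degrees towards its own +x, the toe points straight down
- stand: stand of the hook tool, fixed: foot 80 x 70 x 6 mm, column on its -x side, and 92 to 98 mm high a plate (x -40 to 34, y +-22 mm) with a closed slot x -9 to 24, y +-9 mm; rod and toe hang through it, the toe towards the stand's +x (as at the start), the collar resting on the plate. Origin on the bench below the rod's place, z up
- stand_slot (a point): the rod's place in the slot, on the top of the stand's plate, 98 mm above the bench: the hook tool's origin belongs here; axes as the stand's
Not all that is in view belongs to the job. There is more than one size of the hook; the job needs the larger.

How it is judged (in metres and radians):
On the way, in this order (a step that is already met when the one before it is completed fails the run):
1. the round slug stands on the tray inside the lock, let go, the outer door still open (x of round_slug in the frame of tray_in between -0.024 and 0.024 m and y of round_slug in the frame of tray_in between -0.034 and 0.034 m and z of round_slug in the frame of tray_in between -0.004 and 0.006 m and angle between round_slug's own z axis and vertical below 0.15 rad and value of joint tray below 0.01 m and value of joint outer_door above 0.03 m and contact force between round_slug and the fingers below 0.1 N and linear speed of round_slug below 0.03 m/s), for 0.1 s.
2. the outer door is shut (value of joint outer_door below 0.005 m and value of joint inner_door below 0.006 m), for 0.1 s.
3. the inner door is open, the outer one still shut (value of joint inner_door above 0.07 m and value of joint outer_door below 0.005 m), for 0.1 s.
4. the tray is being drawn out by the hook tool (value of joint tray above 0.03 m and contact force between hook and tray above 0.15 N).
5. the tray is all the way out with the slug on it (x of round_slug in the frame of tray_in between -0.024 and 0.024 m and y of round_slug in the frame of tray_in between -0.034 and 0.034 m and z of round_slug in the frame of tray_in between -0.004 and 0.006 m and angle between round_slug's own z axis and vertical below 0.15 rad and value of joint tray above 0.085 m), for 0.1 s.
At the end, for the whole second after the job is handed in: the tray is out by more than 85 of its 95 mm with the round slug standing on its floor (tilt under 0.15 rad), the outer door is shut to within 5 mm, the inner door open by more than 70 of 80 mm, and the hook tool hangs at rest in its stand (within 16 mm of its place, tilt under 0.15 rad) (all of step 3 and all of step 5 and linear speed of each of round_slug, hook below 0.02 m/s and distance between hook and stand_slot below 0.016 m and angle between hook's own z axis and vertical below 0.15 rad); the robot touches nothing.
It fails at once if both doors open at once (each by more than 8 mm) (value of joint each of outer_door, inner_door above 0.008 m).
It fails at once if the tray drawn with the fingers instead of the hook (value of joint tray between 0.012 and 0.08 m and contact force between the fingers and tray above 1 N).
It fails at once if the hexagonal slug moved more than 30 mm (distance of hex_slug from where it was at the start of the episode above 0.03 m).
It fails at once if the loupe moved more than 30 mm (distance of loupe from where it was at the start of the episode above 0.03 m).
It fails at once if the eyepiece moved more than 30 mm (distance of eyepiece from where it was at the start of the episode above 0.03 m).
It also fails if it takes over 72 s, if anything falls off the work surface, if the arm or the gripper's body presses on something with over 40 N, if the wrist force passes 120 N, or if a joint passes its speed limit or range.

### The arm

A 6-joint arm with a two-finger parallel gripper is mounted at the origin on a cart in front of the work surface, level with it; the furniture and walls round the work are solid. World frame = base frame: x ahead of the robot, y to its left, z up, the work surface at z = 0. Lengths are in m, angles in degrees, forces in N, time in s.
With the tool pointing down it reaches from about 0.3 to 0.75 m from the base axis. Payload 8.5 kg.
Tool frame: the origin (TCP) lies at the very end of the fingers, on their centre line; the grasp point (between the pads) lies 19 mm behind it (env.grip_point_offset is the distance from the TCP to the grasp point, in m); z points along the fingers, y is the direction in which the jaws open and shut (so a half turn about z gives the same grasp; the last joint's range is limited). The gripper opens to 85 mm and grips with 20 to 120 N. Pads are 22 mm wide; open, the fingers measure 114 mm over their backs; the gripper's body (76 mm by 85 mm) begins 54 mm behind the grasp point. The pads swing forward as they close: fully open they stand 13 mm farther back than shut.
Start: joints at [-82.58, 21.807, 74.336, -0, 83.858, -12.336], TCP at [0.186, -0.518, 0.231] pointing down, gripper open.
Joint ranges: [-178.18, 178.18], [-50.72, 133.34], [12.68, 142.11], [-81.47, 261.47], [9.98, 163.14], [-165.26, 165.26]. Speed limits (degrees/s): [136.94, 136.94, 180, 180, 180, 180].

### API

Orientations are given as a 3x3 rotation matrix whose columns are the frame's x, y, z axes.
In Python, from rig import env gives the robot as it stands.
- The arm moves only by the tool move_arm, never from a script. Its argument "moves" is a list of rows, each a list of 4 numbers: the shift along the tool's x, y, z in mm, then the turn about the tool's z in rad. In form: [[tx, ty, tz, spin], ...]. A call has 1 to 20 rows; each row is the pose to reach, as a shift and turn from the pose commanded when the call began, along the tool's axes at that moment; what a row does not reach only later rows make up. A row lasts 1/10 s, in which the tool goes at most 50 mm and 8.59 degrees, less where a joint would pass 70% of its speed; a pose out of reach is approached as far as the arm can. A call with a gripper value outside its range is refused whole. "grip" is the closure, from 0 (fully open) to 1 (shut), set as the call begins (left out, the last holds). The fingers move at their own pace and stop on an object; "grip_force" is the grip in N (left out, the last holds). Time passes only in rows, so rows that repeat a pose let the fingers close. It gives the time, the measured TCP pose, the force and the opening at its end, in the units of the state.
- env.observe(): the state, without advancing time (a new reading comes with each control period).
- env.get_image(name): name is "scene" or "top" or "wrist"; returns the picture (400x640x3 uint8, red, green, blue); there is no depth.
- env.get_calibration(name): a dict with "fovy" (degrees; the focal length in pixels is half the picture's height over the tangent of half this angle, whatever the lens; pixels are square), "cx", "cy" (the principal point, pixels), "extrinsics" (4x4, takes a point from world to camera coordinates); the wrist camera has in their place "tool_from_camera" (4x4, takes a point from camera to tool coordinates, whose origin is the TCP and whose axes are the flange's). Camera axes: x right, y up, looking along -z (the intrinsics and any distortion apply to the point x, -y, -z); pixel columns grow to the right and rows downward; lengths in m; the calibration is good to about 2 mm. A picture is of the moment at which its call begins: read the wrist's pose just before it. get_calibration takes no time and is no camera call.
- env.close_job(): hands the job in, once; it reports no verdict.
Trained networks look in the newest picture that a camera, given by its name, has taken for a name from the list of things; names that differ only in an ending like _2 or _b are one class to them, and where a whole thing is asked for, a point or a joint stands for the part that bears it (a point fixed in the world has none). Each returns a list of dicts, best first, with "conf" (0 to 1); they miss things now and then, are a little off and sometimes report something else, mostly with a low value. They report only what shows in the picture. A call takes as long as a camera call. They do not tell look-alikes from the thing itself.
- env.silhouettes(camera, name): "region" (400x640 bool, what is visible of it) and "point" ([row, column] in pixels, amid what is visible of it).
- env.tip_of(camera, name): "point" ([row, column] in pixels: a listed point, or the origin of a listed thing).
The state is a dict: "time_s": time; "q": joint angles; "qvel": joint speeds; "joint_efforts": joint torques, N m; "position": TCP position; "tool_rot": TCP orientation; "ft_force": force on the tool from outside, world axes, zero at the start; "wrist_torque": the same for the moment, N m; "grip_width": finger opening in m.
Only numpy, scipy, OpenCV 4.12 (cv2) and the standard library are available. Lean on these libraries where they do the work, as an engineer would, in place of code of your own. Each camera call takes 0.05 s, during which the arm holds its last target.

## Working session

There is one attempt and no reset: what is moved stays moved. The work goes in short steps, Python scripts to look and compute and a tool call to move; the robot and the scene stay as the last step left them, time stands still between calls to the robot, and variables do not carry over. Pictures are saved under pics/ and viewed, and the job is handed in when it is done.

Besides the shell and the picture viewer there is one more tool, called after "Request:" in YAML: its name, and indented under it one key for each argument. move_arm: Moves the arm, as the interface text tells. Its arguments: {"type":"object","properties":{"moves":{"type":"array"},"grip":{"type":"number"},"grip_force":{"type":"number"}},"required":["moves"]}

```bash
ls; mkdir -p pics; python3 - <<'E'
from rig import env
import cv2
s=env.observe(); print({k:(v if not hasattr(v,'tolist') else v.tolist()) for k,v in s.items()})
for n in ["scene","top","wrist"]:
    im=env.get_image(n); cv2.imwrite(f"pics/{n}0.png",im[:,:,::-1]); print(n,env.get_calibration(n))
E
```

```text
pics
{'time_s': 0.0, 'q': [-82.58072644477336, 21.842044203404008, 74.3869908476958, 0.0011802683623593187, 83.85805737361275, -12.3378356920797], 'qvel': [-0.015055052395709003, -0.028628426048353292, 0.01471259712738189, 0.0924948709103333, -0.031825823811402525, -0.00851989392721228], 'joint_efforts': [-0.0003369844580447534, -44.84612703323364, -23.12783181667328, -0.00021192014628468314, 0.004803496703971177, 3.489694719860381e-06], 'position': [0.1858624704670132, -0.5173200824926248, 0.2306887352104145], 'tool_rot': [[0.9411348600010316, 0.3380312771392712, -0.00017597281604231002], [0.33803114708886683, -0.9411337118581515, 0.001509967510559997], [0.00034480229648535407, -0.0014805673545201976, -0.9999988445151751]], 'ft_force': [0.39993198806863406, 0.0049484715036969065, 0.3234847111552409], 'wrist_torque': [-0.001749568387650699, -0.005445046234133793, 0.0154460535033561], 'grip_width': 0.0848506088304056}
scene {'fovy': 47.938406009646826, 'cx': 315.39923587920913, 'cy': 199.04550506460134, 'extrinsics': array([[-0.64954691, -0.76025915,  0.00973895,  0.33563267],
       
[... 268 characters left out ...]
nsics': array([[ 0.02186164, -0.99957212, -0.01943316,  0.00586876],
       [ 0.9822073 ,  0.01784727,  0.18695   , -0.52131928],
       [-0.18652317, -0.02317443,  0.9821772 , -1.42888055],
       [ 0.        ,  0.        ,  0.        ,  1.        ]])}
wrist {'fovy': 66.92392539681153, 'cx': 324.1176628989619, 'cy': 196.87871106098527, 'tool_from_camera': array([[-6.22205300e-04,  9.63767744e-01,  2.66742100e-01,
         6.68622195e-02],
       [ 9.99999803e-01,  6.20868255e-04,  8.93461515e-05,
        -5.91873929e-04],
       [-7.95027635e-05,  2.66742103e-01, -9.63767941e-01,
        -1.43289419e-01],
       [ 0.00000000e+00,  0.00000000e+00,  0.00000000e+00,
         1.00000000e+00]])}
```

View pics/scene0.png

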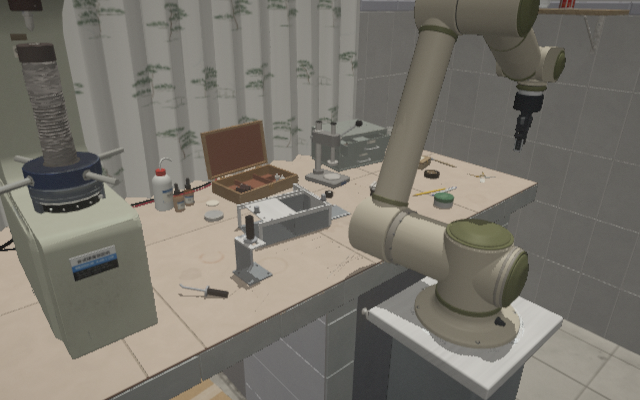

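View pics/top0.png

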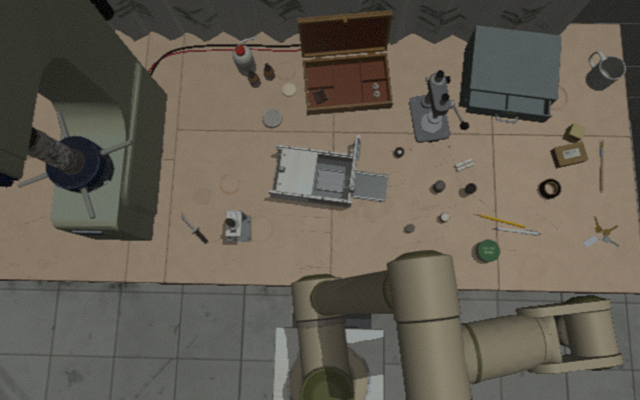

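View pics/wrist0.png

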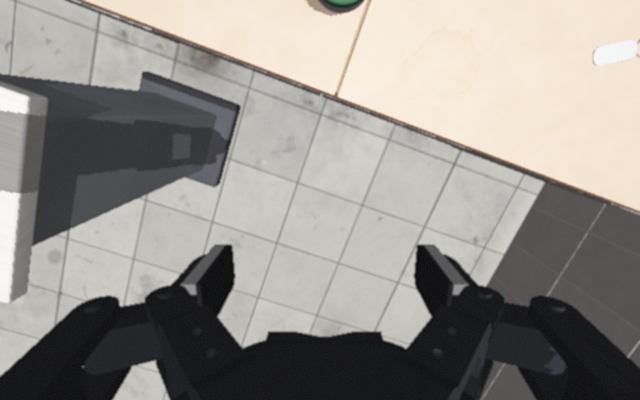

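The top view shows the lock at about (320,180), the stand with the hook at (237,225), and small items at (399,152), (438,186), (470,188), (445,217) and (409,228). Next I'll write helpers and run the detectors.

```bash
cat > h.py <<'E'
import numpy as np, cv2
from rig import env
def K(c):
    cal=env.get_calibration(c); f=200/np.tan(np.radians(cal["fovy"]/2)); return f,cal["cx"],cal["cy"],cal
def cam(c,s=None):
    f,cx,cy,cal=K(c)
    if c=="wrist":
        s=s or env.observe()
        T=np.eye(4);T[:3,:3]=np.array(s["tool_rot"]);T[:3,3]=s["position"]
        W=T@cal["tool_from_camera"]
    else: W=np.linalg.inv(cal["extrinsics"])
    return f,cx,cy,W
def toz(c,rc,z,s=None):
    f,cx,cy,W=cam(c,s); r,cc=rc
    d=W[:3,:3]@np.array([(cc-cx)/f,-(r-cy)/f,-1.]); o=W[:3,3]
    return o+d*(z-o[2])/d[2]
def ray(c,rc,s=None):
    f,cx,cy,W=cam(c,s); r,cc=rc
    d=W[:3,:3]@np.array([(cc-cx)/f,-(r-cy)/f,-1.]); return W[:3,3],d/np.linalg.norm(d)
def proj(c,p,s=None):
    f,cx,cy,W=cam(c,s); q=np.linalg.inv(W)@np.append(p,1.)
    return np.array([cy+f*q[1]/q[2]*-1*-1 if False else cy-f*q[1]/(-q[2]), cx+f*q[0]/(-q[2])])
def tri(rays):
    A=np.zeros((3,3));b=np.zeros(3)
    for o,d in rays:
        M=np.eye(3)-np.outer(d,d);A+=M;b+=M@o
    return np.linalg.solve(A,b)
def crop(c,box,k,name,im=None):
    im=env.get_image(c) if im is None else im
    r0,r1,c0,c1=box
    o=cv2.resize(im[r0:r1,c0:c1],None,fx=k,fy=k,interpolation=cv2.INTER_CUBIC); cv2.imwrite(name,o[:,:,::-1])
    return im
E
python3 - <<'E'
from h import *
env.get_image("top");env.get_image("scene")
H={"round_slug":0.0,"hex_slug":0,"loupe":0,"eyepiece":0,"roof_mouth":.068,"doorway":.062,"outer_post":.093,"inner_post":.094,"tray_in":.009,"tray_hole":.016,"hook":.098,"stand":0,"stand_slot":.098,"lock":0}
for n,z in H.items():
    for c in ["top","scene"]:
        for d in env.tip_of(c,n)[:4]:
            print(n,c,np.round(d["point"]),round(d["conf"],2),np.round(toz(c,d["point"],z),3))
E
```

```text
round_slug top [218. 442.] 0.59 [ 0.481 -0.338  0.   ]
round_slug scene [196. 324.] 0.22 [ 0.705 -0.202 -0.   ]
loupe top [186. 436.] 0.54 [ 0.581 -0.322  0.   ]
loupe top [224. 231.] 0.45 [0.451 0.306 0.   ]
loupe scene [241. 248.] 0.6 [0.594 0.191 0.   ]
loupe scene [197. 374.] 0.51 [ 0.584 -0.334 -0.   ]
eyepiece top [194. 467.] 0.58 [ 0.557 -0.415  0.   ]
eyepiece scene [241. 253.] 0.4 [0.585 0.182 0.   ]
roof_mouth top [178. 331.] 0.8 [0.586 0.003 0.068]
roof_mouth scene [201. 302.] 0.62 [ 0.6   -0.013  0.068]
roof_mouth scene [204. 256.] 0.6 [0.67  0.112 0.068]
roof_mouth scene [198. 374.] 0.2 [ 0.469 -0.204  0.068]
doorway top [177. 348.] 0.84 [ 0.591 -0.048  0.062]
doorway scene [200. 316.] 0.58 [ 0.585 -0.059  0.062]
doorway scene [242. 248.] 0.57 [0.492 0.254 0.062]
outer_post top [166. 280.] 0.98 [0.612 0.151 0.093]
outer_post scene [205. 256.] 0.64 [0.616 0.146 0.093]
inner_post top [189. 350.] 0.41 [ 0.547 -0.054  0.094]
inner_post scene [192. 320.] 0.44 [ 0.572 -0.064  0.094]
tray_in top [181. 330.] 0.81 [0.589 0.005 0.009]
tray_in top [186. 350.] 0.5 [ 0.577 -0.055  0.009]
tray_in scene [203. 299.] 0.64 [ 0.696 -0.08   0.009]
tray_hole top [182. 347.] 0.56 [ 0.587 -0.045  0.016]
hook top [230. 194.] 0.64 [0.418 0.391 0.098]
hook top [224. 231.] 0.4 [0.437 0.286 0.098]
hook scene [238. 249.] 0.54 [0.451 0.277 0.098]
hook scene [290. 206.] 0.48 [0.32  0.464 0.098]
stand top [224. 238.] 0.75 [0.45  0.285 0.   ]
stand top [230. 408.] 0.57 [ 0.443 -0.233  0.   ]
stand scene [280. 252.] 0.62 [0.416 0.294 0.   ]
stand_slot top [227. 232.] 0.8 [0.429 0.282 0.098]
stand_slot top [192. 464.] 0.52 [ 0.545 -0.38   0.098]
stand_slot scene [244. 249.] 0.83 [0.427 0.291 0.098]
lock top [179. 333.] 0.93 [ 0.6   -0.004  0.   ]
```

```bash
python3 - <<'E'
from h import *
im=env.get_image("top"); crop("top",(130,260,380,540),5,"pics/topA.png",im); crop("top",(130,260,170,330),5,"pics/topB.png",im); crop("top",(130,230,260,400),5,"pics/topC.png",im)
E
```

```text
(no output)
```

View pics/topA.png

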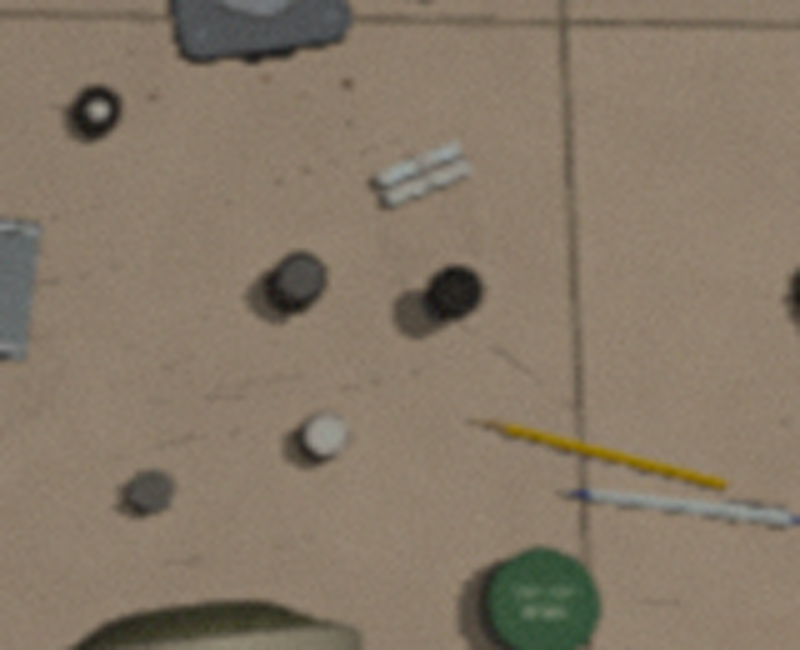

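View pics/topB.png

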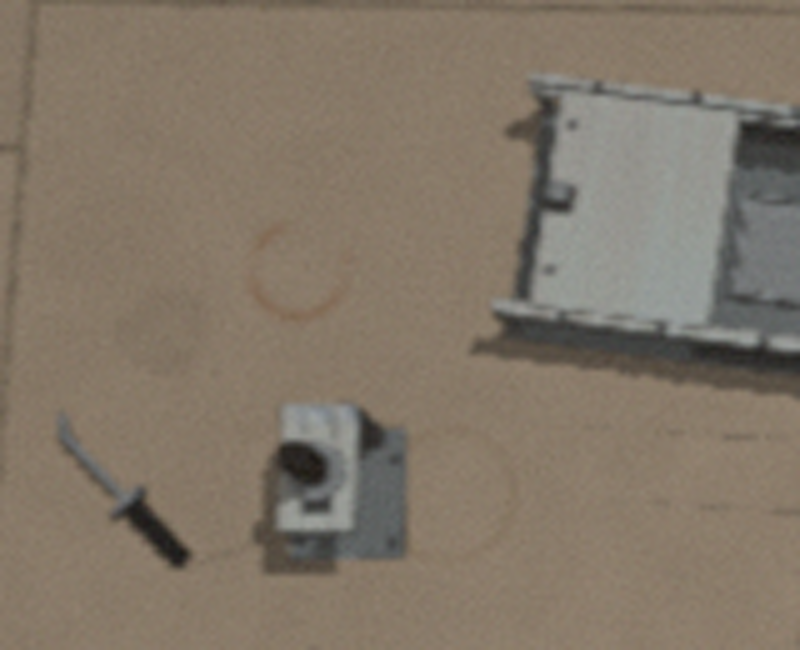

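View pics/topC.png

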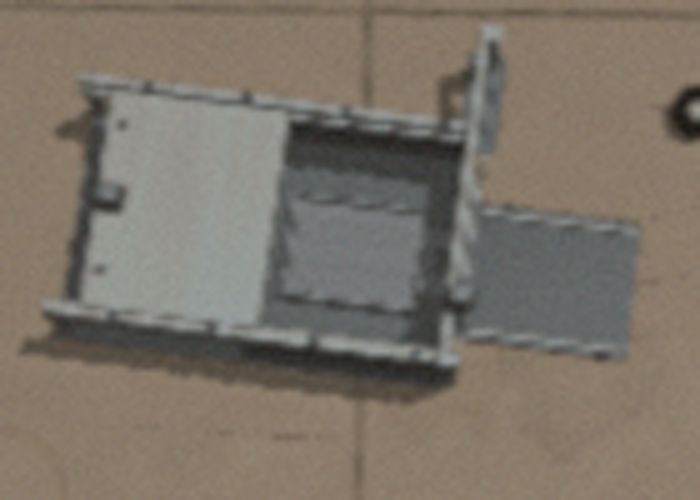

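The round slug is the bright-topped round one at top-view px (445,217). The hex slug is the plain dark one at (409,228). The loupe and eyepiece are at (438,186) and (470,188). The hook in the stand at (231,224) is the larger one, because the one lying at (195,228) is only about 11 cm long. I'll go above the slugs for a close wrist view.

Request:
move_arm:
  moves:
    - [45, -10, 0, 0.1]
    - [90, -20, 0, 0.2]
    - [135, -30, 0, 0.346]
    - [180, -40, 0, 0.346]
    - [225, -50, 0, 0.346]
    - [265, -60, 10, 0.346]
    - [265, -65, 30, 0.346]
    - [265, -65, 30, 0.346]
    - [265, -65, 30, 0.346]
  grip: 0

```text
time_s: 2.6
position: [0.4131, -0.3673, 0.2017]
tool_rot: [[1.0, -0.002, -0.0], [-0.002, -1.0, -0.0], [-0.0, 0.0, -1.0]]
ft_force: [-0.7, 0.4, 0.1]
grip_width: 0.0853
```

```bash
python3 - <<'E'
from h import *
s=env.observe(); print(s["time_s"],s["position"],s["tool_rot"])
im=env.get_image("wrist"); cv2.imwrite("pics/w1.png",im[:,:,::-1])
for n,z in {"round_slug":0,"hex_slug":0,"loupe":0,"eyepiece":0}.items():
    for d in env.tip_of("wrist",n)[:4]: print(n,np.round(d["point"]),round(d["conf"],2),np.round(toz("wrist",d["point"],z,s),3))
    for d in env.silhouettes("wrist",n)[:3]:print("  sil",n,np.round(d["point"]),round(d["conf"],2),d["region"].sum())
E
```

```text
2.6 [ 0.41314178 -0.36726793  0.20172269] [[ 9.99998745e-01 -1.58008606e-03 -1.19345286e-04]
 [-1.58008956e-03 -9.99998751e-01 -2.92849584e-05]
 [-1.19298865e-04  2.94734979e-05 -9.99999992e-01]]
round_slug [112. 300.] 0.92 [ 0.481 -0.34   0.   ]
  sil round_slug [110. 298.] 0.67 584
hex_slug [143. 207.] 0.71 [ 0.448 -0.235  0.   ]
  sil hex_slug [143. 206.] 0.72 621
loupe [ 14. 280.] 0.64 [ 0.577 -0.323  0.   ]
  sil loupe [ 14. 282.] 0.81 925
  sil loupe [143. 203.] 0.44 588
eyepiece [ 20. 374.] 0.82 [ 0.571 -0.418  0.   ]
  sil eyepiece [ 10. 376.] 0.63 1057
  sil eyepiece [ 10. 279.] 0.56 908
```

View pics/w1.png

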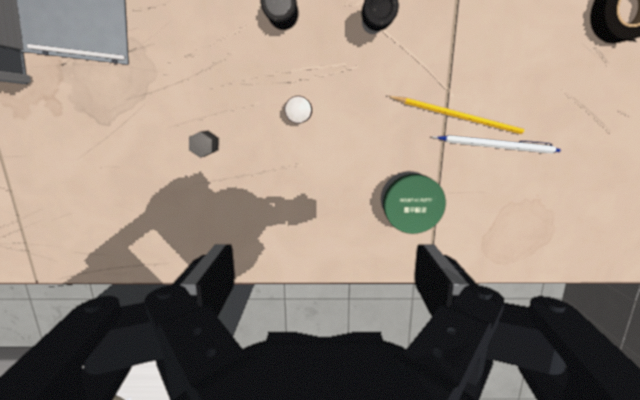

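The wrist view shows the bright-topped round slug at (298,109), the hexagonal slug at (204,143), and the loupe and eyepiece at the top edge. I'll refine the slug's position from its bright face.

```bash
python3 - <<'E'
from h import *
s=env.observe(); im=env.get_image("wrist")
sub=im[85:135,270:330]; m=(sub.min(2)>190).astype(np.uint8)
n,l,st,c=cv2.connectedComponentsWithStats(m)
for i in range(1,n):
    if st[i,4]>100:
        p=[c[i][1]+85,c[i][0]+270]; print(st[i],p,toz("wrist",p,.027,s))
crop("wrist",(70,180,170,340),4,"pics/w1c.png",im)
E
```

```text
[ 16  12  25  25 457] [np.float64(108.95842450765865), np.float64(298.0481400437637)] [ 0.48404115 -0.3406386   0.027     ]
```

View pics/w1c.png

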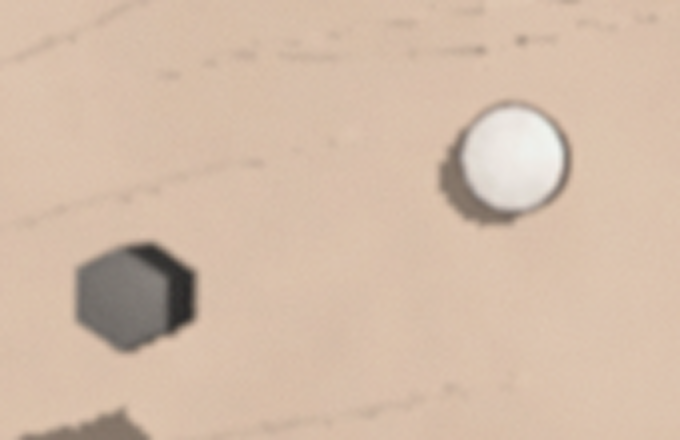

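Request:
move_arm:
  moves:
    - [40, -15, 20, 0]
    - [71, -27, 60, 0]
    - [71, -27, 110, 0]
    - [71, -27, 150, 0]
    - [71, -27, 175, 0]
    - [71, -27, 192, 0]
    - [71, -27, 192, 0]
    - [71, -27, 192, 0]

```text
time_s: 3.9
position: [0.4846, -0.3402, 0.0099]
tool_rot: [[1.0, -0.001, 0.0], [-0.001, -1.0, -0.0], [0.0, 0.0, -1.0]]
ft_force: [0.0, -0.0, 0.9]
grip_width: 0.0855
```

```bash
python3 - <<'E'
from h import *
s=env.observe(); print(s["time_s"],s["position"],s["ft_force"])
im=env.get_image("wrist"); cv2.imwrite("pics/w2.png",im[:,:,::-1])
E
```

```text
3.9 [ 0.48460019 -0.34021612  0.00985238] [ 0.01944853 -0.03601486  0.90552163]
```

View pics/w2.png

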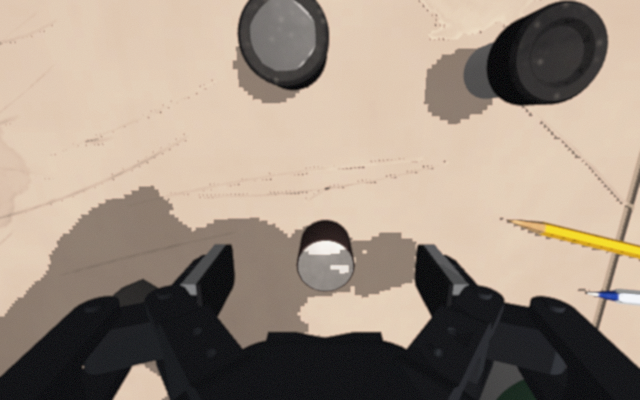

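The slug sits midway between the jaws at (325,262), so I'll close on it and lift.

Request:
move_arm:
  moves:
    - [0, 0, 0, 0]
    - [0, 0, 0, 0]
    - [0, 0, 0, 0]
    - [0, 0, 0, 0]
    - [0, 0, 0, 0]
    - [0, 0, 0, 0]
    - [0, 0, -20, 0]
    - [0, 0, -60, 0]
    - [0, 0, -100, 0]
  grip: 1
  grip_force: 40

```text
time_s: 4.85
position: [0.4839, -0.3395, 0.1097]
tool_rot: [[1.0, -0.001, -0.002], [-0.001, -1.0, 0.002], [-0.002, -0.002, -1.0]]
ft_force: [0.3, -0.3, -1.1]
grip_width: 0.0251
```

```bash
python3 - <<'E'
from h import *
s=env.observe(); print(s["time_s"],s["position"],s["ft_force"],s["grip_width"])
im=env.get_image("wrist"); cv2.imwrite("pics/w3.png",im[:,:,::-1])
E
```

```text
4.85 [ 0.48392684 -0.33954547  0.10971216] [ 0.31636293 -0.25628791 -1.10499712] 0.025111473452743477
```

View pics/w3.png

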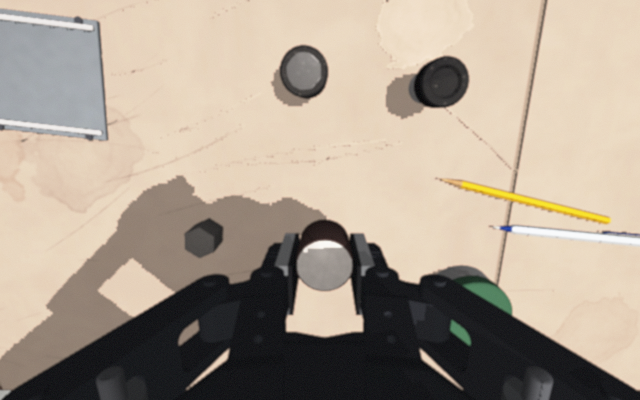

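It's held. Next I'll carry it over the lock at a safe height and measure the lock there.

Request:
move_arm:
  moves:
    - [0, -30, -35, 0]
    - [10, -75, -70, 0]
    - [20, -120, -110, 0]
    - [35, -165, -130, 0]
    - [50, -210, -130, 0]
    - [60, -255, -130, 0]
    - [70, -300, -130, 0]
    - [80, -330, -130, 0]
    - [80, -330, -130, 0]
    - [80, -330, -130, 0]

```text
time_s: 5.9
position: [0.5647, -0.0094, 0.2387]
tool_rot: [[1.0, 0.001, -0.001], [0.001, -1.0, -0.0], [-0.001, 0.0, -1.0]]
ft_force: [-0.2, -1.4, -0.9]
grip_width: 0.0255
```

```bash
python3 - <<'E'
from h import *
s=env.observe(); print(s["time_s"],s["position"],s["ft_force"],s["grip_width"])
im=env.get_image("wrist"); cv2.imwrite("pics/w4.png",im[:,:,::-1])
H={"roof_mouth":.068,"doorway":.062,"outer_post":.093,"inner_post":.094,"tray_in":.009,"tray_hole":.016,"lock":0}
for n,z in H.items():
    for d in env.tip_of("wrist",n)[:3]: print(n,np.round(d["point"]),round(d["conf"],2),np.round(toz("wrist",d["point"],z,s),4))
E
```

```text
5.9 [ 0.56470336 -0.00940786  0.23874343] [-0.17083506 -1.44163622 -0.94209948] 0.025515902065694526
roof_mouth [149. 320.] 0.82 [ 0.5956 -0.0043  0.068 ]
doorway [156. 371.] 0.65 [ 0.5881 -0.0587  0.062 ]
outer_post [134. 157.] 0.94 [0.6127 0.1472 0.093 ]
outer_post [153. 359.] 0.62 [ 0.5946 -0.0424  0.093 ]
inner_post [197. 374.] 0.9 [ 0.5517 -0.0578  0.094 ]
tray_hole [153. 360.] 0.82 [ 0.5852 -0.0521  0.016 ]
tray_hole [138. 154.] 0.66 [0.6033 0.1928 0.016 ]
lock [144. 314.] 0.58 [0.5945 0.0031 0.    ]
```

View pics/w4.png

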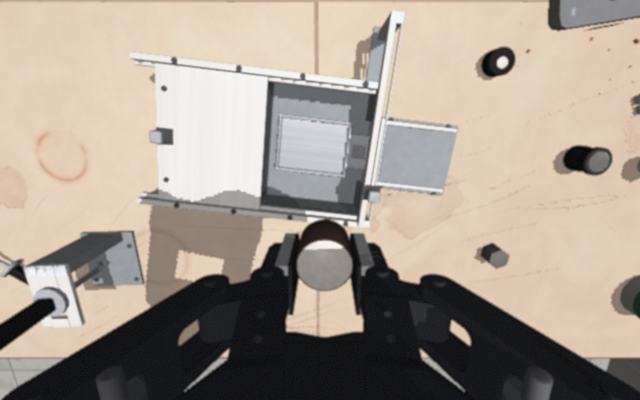

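The lock is in full view: roof rails from (131,56) to (377,86), tray at (313,145), inner post at (374,197), runway at (418,158). I'll enlarge it to click corners.

```bash
python3 - <<'E'
from h import *
im=env.get_image("wrist")
crop("wrist",(0,120,350,470),6,"pics/w4a.png",im)
crop("wrist",(100,240,350,470),6,"pics/w4b.png",im)
crop("wrist",(30,220,120,280),4,"pics/w4c.png",im)
np.save("im4.npy",im)
E
```

```text
(no output)
```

View pics/w4a.png

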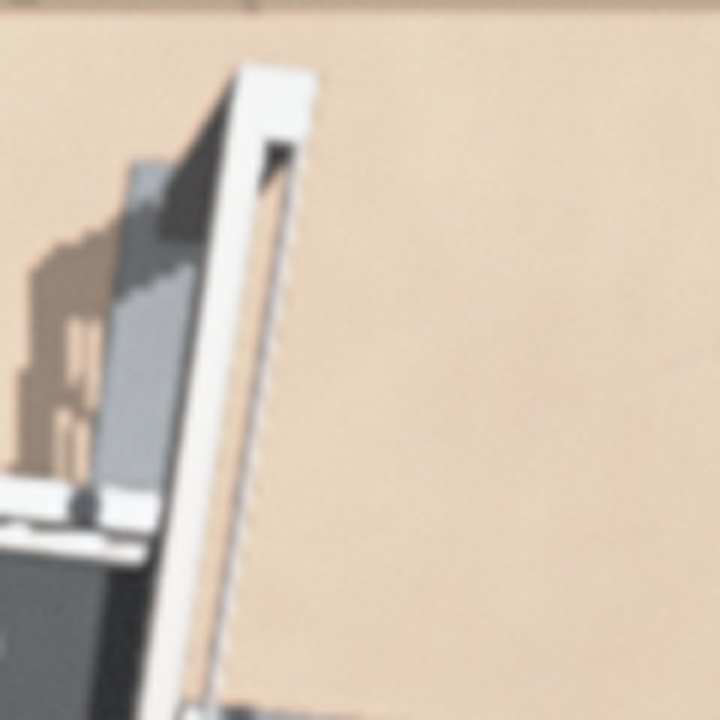

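View pics/w4b.png

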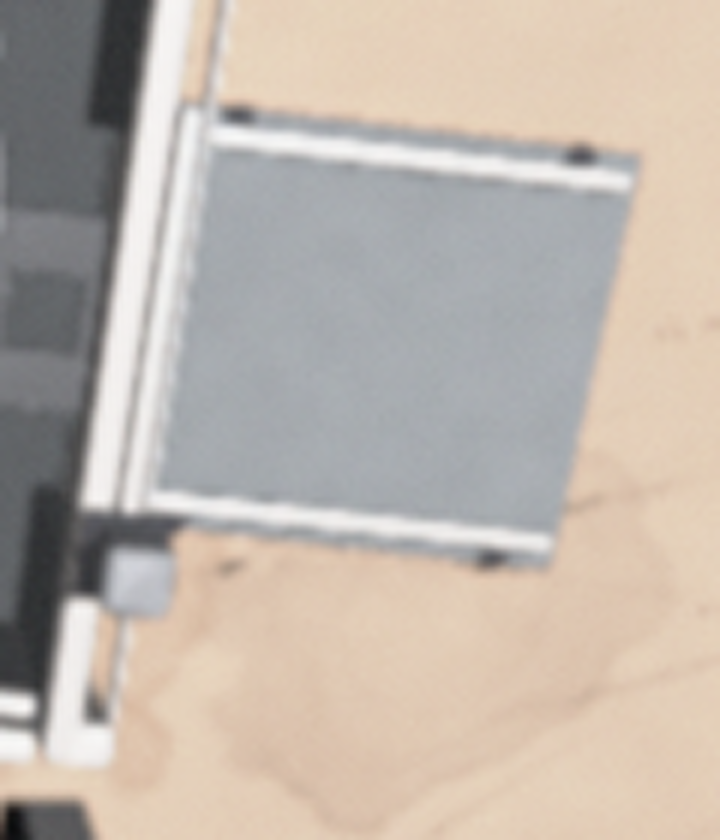

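View pics/w4c.png

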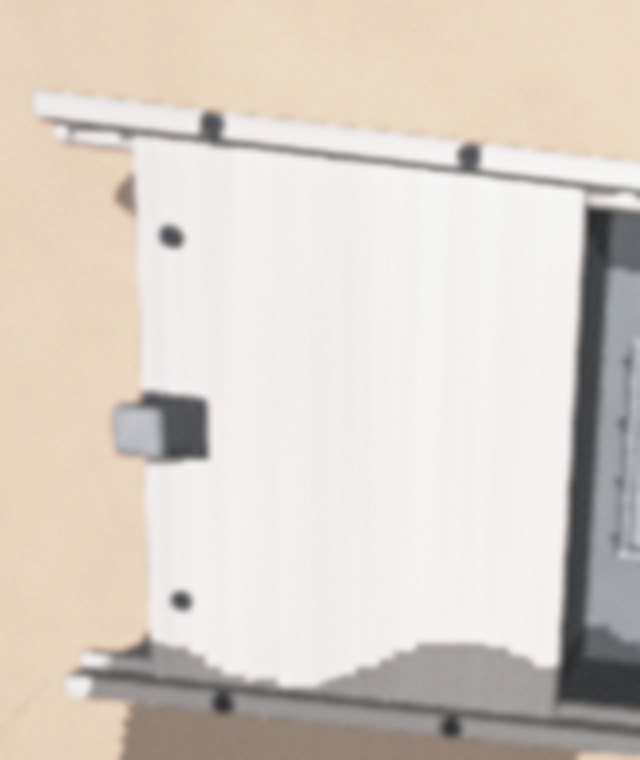

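```bash
cat > fit.py <<'E'
from h import *
from scipy.optimize import least_squares
def fit(c,s,P):
    def R(t): return np.array([[np.cos(t),-np.sin(t)],[np.sin(t),np.cos(t)]])
    def res(v):
        o=[]
        for p,rc in P:
            w=R(v[2])@np.array(p[:2])+v[:2]; o+=list(proj(c,[w[0],w[1],p[2]],s)-rc)
        return o
    r=least_squares(res,[.59,0,-.12],loss="soft_l1"); return r.x,np.array(r.fun).reshape(-1,2)
E
python3 - <<'E'
from fit import *
s=env.observe()
P=[((.074,.182,.076),(53,128.3)),((.068,.182,.076),(59,128.6)),((-.068,.182,.076),(198.5,136.3)),((-.074,.182,.076),(204.5,137)),((.044,-.168,.006),(125.3,456.7)),((-.044,-.168,.006),(194.5,441.3))]
v,r=fit("wrist",s,P); print(v[:2],np.degrees(v[2]),"\n",np.round(r,1)); np.save("lock.npy",v)
c,sn=np.cos(v[2]),np.sin(v[2])
def tolock(p): d=p[:2]-v[:2]; return np.round([(c*d[0]+sn*d[1])*1e3,(-sn*d[0]+c*d[1])*1e3],1)
for n,rc,z in [("outer_post",(138,154.5),.093),("inner_post",(197,373.2),.094),("hole",(151.7,358),.016),("raila",(10.3,390.5),.074),("railb",(12,403),.074),("tray ul",(113.5,279.5),.015),("tray ur",(121,352),.015),("tray ll",(167,273.5),.015),("tray lr",(176,346.5),.015)]:
    p=toz("wrist",rc,z,s); print(n,np.round(p,4),tolock(p))
E
```

```text
[ 0.59201042 -0.00075911] -6.484608247825837 
 [[-0.4 -0.4]
 [ 0.5 -0.3]
 [ 0.3 -0.1]
 [-0.3 -0.5]
 [-0.   1.3]
 [ 0.5  1.2]]
outer_post [0.6092 0.1495 0.093 ] [1.000e-01 1.513e+02]
inner_post [ 0.5513 -0.0587  0.094 ] [-33.9 -62.2]
hole [ 0.5864 -0.0512  0.016 ] [  0.1 -50.7]
raila [ 0.7208 -0.0706  0.074 ] [135.9 -54.9]
railb [ 0.7194 -0.082   0.074 ] [135.8 -66.3]
tray ul [0.6311 0.0419 0.015 ] [34.  46.8]
tray ur [ 0.6224 -0.0432  0.015 ] [ 35.  -38.8]
tray ll [0.5679 0.0519 0.015 ] [-29.9  49.6]
tray lr [ 0.5564 -0.0379  0.015 ] [-31.2 -40.9]
```

The lock pose fits well, with residuals around 1 px: origin (0.592, -0.001), yaw -6.5°. The hole sits at lock y = -51 and the tray centre at about y = +3. I'll lower the slug onto the tray.

Request:
move_arm:
  moves:
    - [15, -6, 0, 0.06]
    - [28, -11.5, 20, 0.113]
    - [28, -11.5, 60, 0.113]
    - [28, -11.5, 100, 0.113]
    - [28, -11.5, 140, 0.113]
    - [28, -11.5, 175, 0.113]
    - [28, -11.5, 200, 0.113]
    - [28, -11.5, 212, 0.113]
    - [28, -11.5, 217, 0.113]
    - [28, -11.5, 219, 0.113]
    - [28, -11.5, 219, 0.113]

```text
time_s: 7.45
position: [0.5934, 0.0013, 0.0213]
tool_rot: [[0.993, -0.114, 0.002], [-0.114, -0.993, -0.0], [0.002, 0.0, -1.0]]
ft_force: [-0.4, -0.0, -0.9]
grip_width: 0.0253
```

```bash
python3 - <<'E'
from h import *
s=env.observe(); print(s["time_s"],s["position"],s["ft_force"],s["grip_width"])
im=env.get_image("wrist"); cv2.imwrite("pics/w5.png",im[:,:,::-1])
E
```

```text
7.45 [0.5933861  0.00128809 0.02131796] [-0.37949463 -0.04396073 -0.93944131] 0.02533213339933594
```

View pics/w5.png

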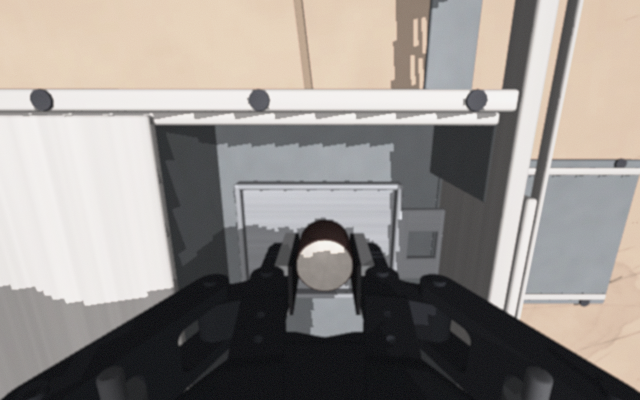

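The slug is above the tray at (325,255), centred within it. I'll ease it down the last millimetres.

Request:
move_arm:
  moves:
    - [0, 0, 1, 0]
    - [0, 0, 1.5, 0]
    - [0, 0, 2, 0]
    - [0, 0, 2, 0]

```text
time_s: 7.9
position: [0.593, 0.0014, 0.0188]
tool_rot: [[0.993, -0.114, 0.001], [-0.114, -0.993, -0.0], [0.001, 0.0, -1.0]]
ft_force: [-1.2, 0.4, 3.6]
grip_width: 0.0252
```

It's on the floor, since the force changed from -0.9 to +3.6 N. Releasing.

Request:
move_arm:
  moves:
    - [0, 0, 0, 0]
    - [0, 0, 0, 0]
    - [0, 0, 0, 0]
    - [0, 0, -15, 0]
    - [0, 0, -40, 0]
    - [0, 0, -80, 0]
    - [0, 0, -110, 0]
  grip: 0.5

```text
time_s: 8.6
position: [0.593, 0.0015, 0.1302]
tool_rot: [[0.993, -0.114, 0.001], [-0.114, -0.993, -0.0], [0.001, -0.0, -1.0]]
ft_force: [0.4, 0.5, -0.2]
grip_width: 0.0425
```

```bash
python3 - <<'E'
from h import *
s=env.observe(); print(s["time_s"],s["position"],s["ft_force"],s["grip_width"])
im=env.get_image("wrist"); cv2.imwrite("pics/w6.png",im[:,:,::-1])
E
```

```text
8.6 [0.59296876 0.00152214 0.13022864] [ 0.41453474  0.48742242 -0.18970917] 0.042535550165106795
```

View pics/w6.png

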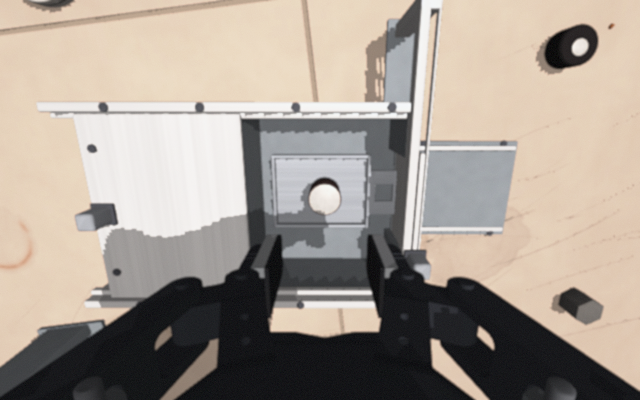

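The slug stands upright on the tray at (325,197), clear of the fingers. Next I'll close the fingers and go behind the outer post at (97,216) to push the door shut.

Request:
move_arm:
  moves:
    - [0, -45, 0, 0]
    - [0, -90, 0, 0]
    - [0, -135, 0, 0]
    - [0, -183, 0, 0]
    - [0, -183, 0, 0]
    - [0, -183, 20, 0]
    - [0, -183, 48, 0]
    - [0, -183, 48, 0]
  grip: 1

```text
time_s: 9.45
position: [0.6116, 0.1828, 0.0766]
tool_rot: [[0.993, -0.114, -0.007], [-0.114, -0.993, -0.001], [-0.007, 0.002, -1.0]]
ft_force: [-0.5, 0.3, 0.0]
grip_width: -0.0004
```

```bash
python3 - <<'E'
from h import *
s=env.observe(); print(s["time_s"],s["position"],s["ft_force"],s["grip_width"])
im=env.get_image("wrist"); cv2.imwrite("pics/w7.png",im[:,:,::-1])
E
```

```text
9.45 [0.61163977 0.18280027 0.07664735] [-0.50739235  0.29371081  0.02740267] -0.0004087979779949135
```

View pics/w7.png

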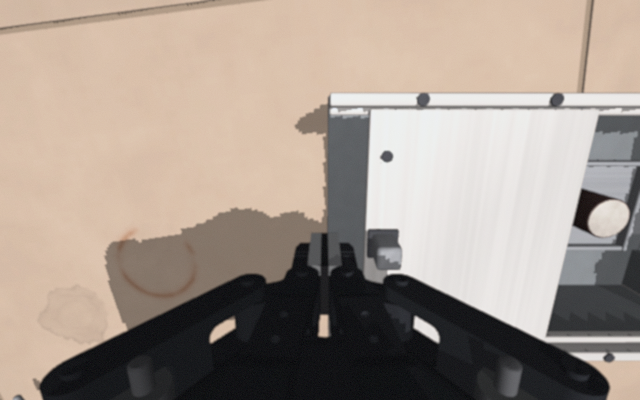

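Request:
move_arm:
  moves:
    - [0, 10, 0, 0]
    - [0, 25, 0, 0]
    - [0, 45, 0, 0]
    - [0, 65, 0, 0]
    - [0, 85, 0, 0]
    - [0, 100, 0, 0]
    - [0, 108, 0, 0]
    - [0, 110, 0, 0]
    - [0, 110, 0, 0]

```text
time_s: 10.4
position: [0.6011, 0.0738, 0.0805]
tool_rot: [[0.993, -0.114, 0.0], [-0.114, -0.993, -0.0], [0.0, 0.0, -1.0]]
ft_force: [0.1, 0.1, -1.0]
grip_width: -0.0001
```

```bash
python3 - <<'E'
from h import *
s=env.observe(); print(s["time_s"],s["position"],s["ft_force"],s["grip_width"])
im=env.get_image("wrist"); cv2.imwrite("pics/w8.png",im[:,:,::-1])
E
```

```text
10.4 [0.60110374 0.07375901 0.08051064] [ 0.1114889   0.0960863  -1.03688014] -9.317603592943059e-05
```

View pics/w8.png

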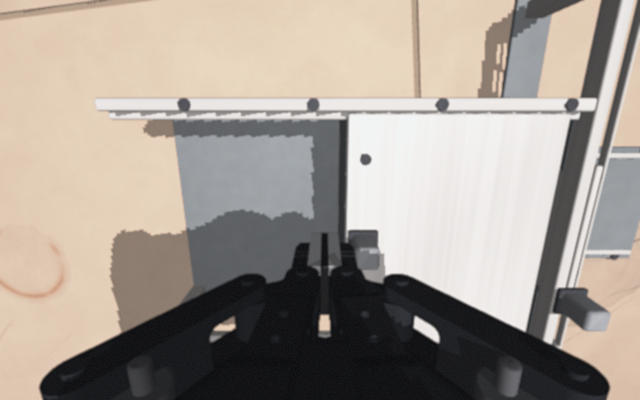

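About 15 mm of opening remains, the dark strip at columns 560–590. I'll keep pushing in small steps.

Request:
move_arm:
  moves:
    - [0, 5, 0, 0]
    - [0, 8, 0, 0]
    - [0, 11, 0, 0]
    - [0, 14, 0, 0]
    - [0, 14, 0, 0]

```text
time_s: 10.95
position: [0.5997, 0.0638, 0.0804]
tool_rot: [[0.994, -0.113, 0.001], [-0.113, -0.994, 0.007], [0.001, -0.007, -1.0]]
ft_force: [3.0, 20.8, -0.5]
grip_width: -0.0002
```

Request:
move_arm:
  moves:
    - [0, 2, 0, 0]
    - [0, 4, 0, 0]
    - [0, 4, 0, 0]

```text
time_s: 11.25
position: [0.5996, 0.0632, 0.0805]
tool_rot: [[0.994, -0.113, 0.003], [-0.113, -0.994, 0.013], [0.002, -0.013, -1.0]]
ft_force: [5.9, 37.7, -1.0]
grip_width: 0.0002
```

The door is on its hard stop, because the force climbs without any travel. I'll back off, rise and look.

Request:
move_arm:
  moves:
    - [0, -15, 0, 0]
    - [0, -18, -10, 0]
    - [0, -18, -50, 0]
    - [0, -18, -90, 0]
    - [0, -18, -120, 0]
    - [0, -18, -120, 0]

```text
time_s: 11.85
position: [0.6026, 0.0731, 0.2056]
tool_rot: [[0.993, -0.114, 0.009], [-0.114, -0.993, -0.001], [0.009, 0.0, -1.0]]
ft_force: [0.1, 1.2, -0.6]
grip_width: -0.0002
```

```bash
python3 - <<'E'
from h import *
s=env.observe(); print(s["time_s"],s["position"],s["ft_force"],s["grip_width"])
im=env.get_image("wrist"); cv2.imwrite("pics/w9.png",im[:,:,::-1])
for n,z in {"outer_post":.093,"inner_post":.094}.items():
    for d in env.tip_of("wrist",n)[:3]: print(n,np.round(d["point"]),round(d["conf"],2),np.round(toz("wrist",d["point"],z,s),4))
E
```

```text
11.85 [0.60264752 0.07306945 0.20562263] [ 0.07694316  1.21280217 -0.59031855] -0.0002485863559101627
outer_post [197. 355.] 0.56 [0.5967 0.047  0.093 ]
inner_post [233. 476.] 0.58 [ 0.5502 -0.0586  0.094 ]
```

View pics/w9.png

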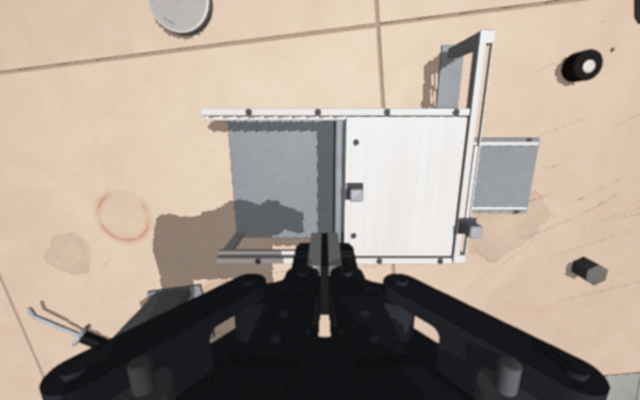

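The outer door is shut. Its post moved 104 mm to (355,193), and the plate meets the lintel with no gap. Now I'll go to the robot side of the inner post at (471,229).

Request:
move_arm:
  moves:
    - [-20, 40, 0, 0]
    - [-40, 85, 0, 0]
    - [-60, 125, 20, 0]
    - [-65, 136, 60, 0]
    - [-65, 136, 100, 0]
    - [-65, 136, 119, 0]
    - [-65, 136, 119, 0]

```text
time_s: 12.7
position: [0.5189, -0.0535, 0.078]
tool_rot: [[0.993, -0.115, -0.007], [-0.115, -0.993, 0.002], [-0.008, -0.001, -1.0]]
ft_force: [-0.5, 0.7, 0.2]
grip_width: 0.0
```

```bash
python3 - <<'E'
from h import *
s=env.observe(); print(s["time_s"],s["position"],s["ft_force"],s["grip_width"])
im=env.get_image("wrist"); cv2.imwrite("pics/w10.png",im[:,:,::-1])
E
```

```text
12.7 [ 0.51890819 -0.05353874  0.07802843] [-0.47521455  0.65326497  0.16757012] 3.620170906648923e-05
```

View pics/w10.png

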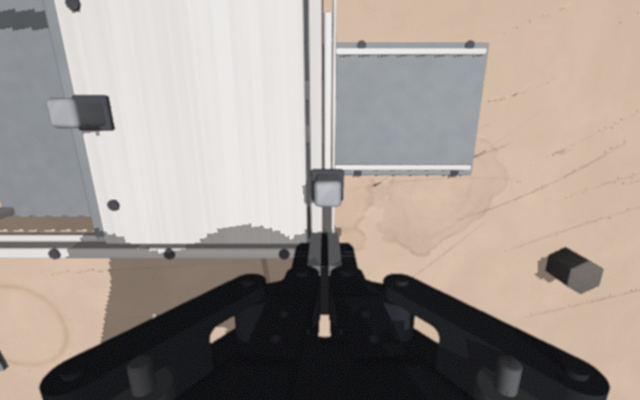

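The post at (327,187) lines up with the closed fingertips at column 324. I'll push along +x.

Request:
move_arm:
  moves:
    - [10, 0, 0, 0]
    - [22, 0, 0, 0]
    - [40, 0, 0, 0]
    - [58, 0, 0, 0]
    - [74, 0, 0, 0]
    - [84, 0, 0, 0]
    - [89, 0, 0, 0]
    - [89, 0, 0, 0]

```text
time_s: 13.55
position: [0.6105, -0.064, 0.0822]
tool_rot: [[0.994, -0.114, 0.002], [-0.114, -0.994, -0.001], [0.002, 0.0, -1.0]]
ft_force: [0.5, 0.4, -0.7]
grip_width: -0.0002
```

Request:
move_arm:
  moves:
    - [3, 0, 0, 0]
    - [6, 0, 0, 0]
    - [8, 0, 0, 0]
    - [8, 0, 0, 0]

```text
time_s: 13.95
position: [0.6151, -0.0645, 0.0817]
tool_rot: [[0.993, -0.114, -0.006], [-0.114, -0.994, 0.001], [-0.006, 0.0, -1.0]]
ft_force: [-12.1, 0.2, 9.6]
grip_width: -0.0001
```

It's at the stop. I'll back off, rise and check.

Request:
move_arm:
  moves:
    - [-16, 0, 0, 0]
    - [-20, 0, -20, 0]
    - [-30, 0, -65, 0]
    - [-40, -10, -110, 0]
    - [-50, -20, -150, 0]
    - [-50, -20, -150, 0]

```text
time_s: 14.55
position: [0.5711, -0.0386, 0.2376]
tool_rot: [[0.994, -0.113, 0.011], [-0.113, -0.994, -0.003], [0.011, 0.002, -1.0]]
ft_force: [0.0, -0.1, -0.2]
grip_width: -0.0002
```

```bash
python3 - <<'E'
from h import *
s=env.observe(); print(s["time_s"],s["position"],s["ft_force"],s["grip_width"])
im=env.get_image("wrist"); cv2.imwrite("pics/w11.png",im[:,:,::-1])
for n,z in {"outer_post":.093,"inner_post":.094,"tray_hole":.016}.items():
    for d in env.tip_of("wrist",n)[:3]: print(n,np.round(d["point"]),round(d["conf"],2),np.round(toz("wrist",d["point"],z,s),4))
E
```

```text
14.55 [ 0.57110972 -0.03858893  0.23761754] [ 0.04157844 -0.09133863 -0.20945596] -0.00017371935637443224
outer_post [166. 232.] 0.61 [0.6007 0.0475 0.093 ]
outer_post [157. 292.] 0.52 [ 0.6027 -0.0113  0.093 ]
outer_post [335.  51.] 0.42 [0.4351 0.2852 0.093 ]
inner_post [118. 347.] 0.89 [ 0.6326 -0.0664  0.094 ]
tray_hole [156. 331.] 0.41 [ 0.5896 -0.0493  0.016 ]
```

View pics/w11.png

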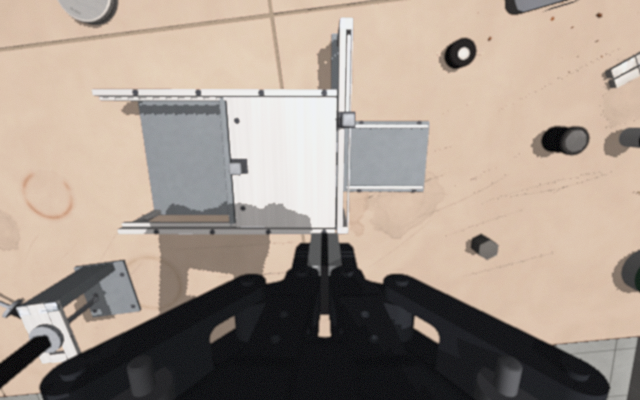

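The inner post moved 82 mm to (347,119), so the inner door is fully open. The outer door is still shut, with its post at (237,166). Now to the stand, gripper open, to measure the hook.

Request:
move_arm:
  moves:
    - [-25, -40, -15, 0]
    - [-55, -80, -30, 0]
    - [-85, -125, -50, 0]
    - [-115, -165, -60, 0]
    - [-145, -205, -60, 0]
    - [-175, -250, -60, 0]
    - [-204, -289, -60, 0]
    - [-204, -289, -60, 0]
    - [-204, -289, -60, 0]
  grip: 0.3

```text
time_s: 15.65
position: [0.3995, 0.2722, 0.2903]
tool_rot: [[0.994, -0.111, -0.002], [-0.111, -0.994, -0.001], [-0.002, 0.001, -1.0]]
ft_force: [0.4, 0.1, -0.0]
grip_width: 0.0601
```

```bash
python3 - <<'E'
from h import *
s=env.observe(); print(s["time_s"],s["position"],s["grip_width"])
im=env.get_image("wrist"); cv2.imwrite("pics/w12.png",im[:,:,::-1]); np.save("im12.npy",im)
crop("wrist",(0,280,180,480),2.5,"pics/w12c.png",im)
for n,z in {"hook":.098,"stand_slot":.098,"stand":0}.items():
    for d in env.tip_of("wrist",n)[:3]: print(n,np.round(d["point"]),round(d["conf"],2),np.round(toz("wrist",d["point"],z,s),4))
E
```

```text
15.65 [0.39946304 0.27217953 0.29026556] 0.060126186315506334
hook [151. 217.] 0.93 [0.4386 0.3873 0.098 ]
hook [140. 312.] 0.81 [0.4385 0.2815 0.098 ]
stand_slot [143. 314.] 0.79 [0.4356 0.2788 0.098 ]
stand_slot [138. 313.] 0.33 [0.4402 0.28   0.098 ]
stand [135. 315.] 0.66 [0.4377 0.2812 0.    ]
```

View pics/w12.png

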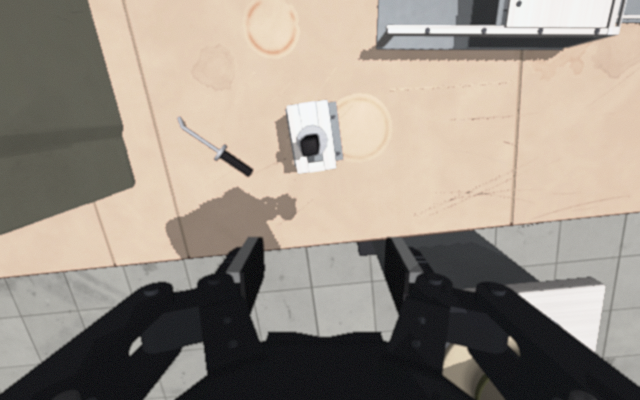

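View pics/w12c.png

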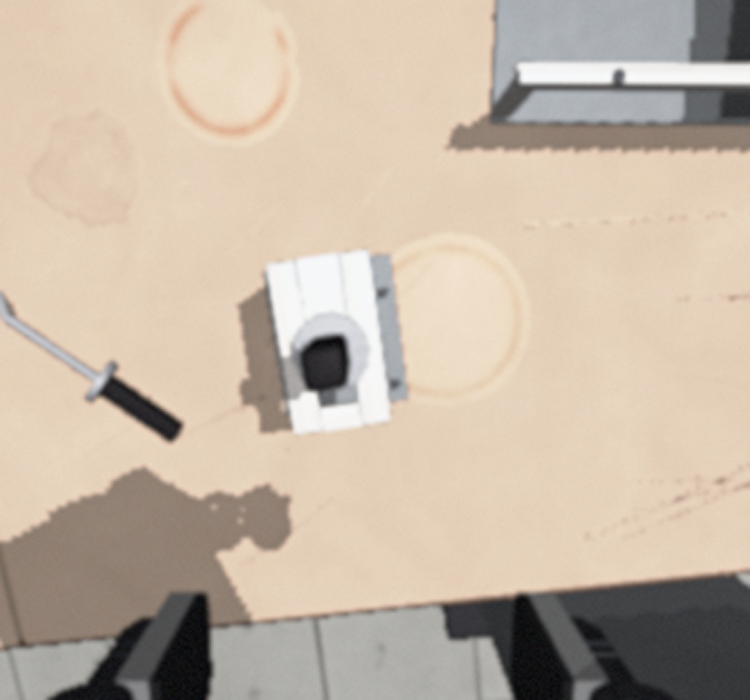

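The stand is at (312,140) with the hook hanging in its slot. The smaller hook lies at (215,150) and is left alone. I'll fit the stand's plate and check the handle.

```bash
python3 - <<'E'
from fit import *
s=env.observe()
C=[(267,265),(365,250),(391,420),(293,434)]
L=[(-.04,-.022),(-.04,.022),(.034,.022),(.034,-.022)]
P=[((l[0],l[1],.098),(c[1]/2.5,180+c[0]/2.5)) for l,c in zip(L,C)]
W=[toz("wrist",rc,.098,s) for _,rc in P]; W=np.array(W); print(np.round(W,4), [round(np.linalg.norm(W[i]-W[(i+1)%4]),4) for i in range(4)])
def R(t): return np.array([[np.cos(t),-np.sin(t)],[np.sin(t),np.cos(t)]])
f=lambda v: np.concatenate([proj("wrist",np.append(R(v[2])@np.array(p[:2])+v[:2],p[2]),s)-rc for p,rc in P])
r=least_squares(f,[.43,.28,3.1]); print(r.x[:2],np.degrees(r.x[2]),np.round(r.fun,1)); np.save("stand.npy",r.x)
# handle top
print("handle top", toz("wrist",(362/2.5,180+326/2.5),.166,s), "collar", toz("wrist",(350/2.5,180+331/2.5),.104,s))
E
```

```text
[[0.4791 0.301  0.098 ]
 [0.4803 0.2588 0.098 ]
 [0.4066 0.2556 0.098 ]
 [0.4054 0.3002 0.098 ]] [np.float64(0.0421), np.float64(0.0737), np.float64(0.0446), np.float64(0.0737)]
[0.43984587 0.27882197] 181.5619636379326 [-0.  -0.9 -0.2  0.8  0.2 -0.3  0.1  0.3]
handle top [0.4420759  0.27750061 0.166     ] collar [0.44102258 0.27814963 0.104     ]
```

The plate fit gives the sizes 42–44 × 74 mm as expected, and the handle and collar agree within 2 mm. I'll descend over the handle.

Request:
move_arm:
  moves:
    - [20, -5, 0, -0.07]
    - [40, -10.7, 20, -0.139]
    - [40, -10.7, 50, -0.139]
    - [40, -10.7, 85, -0.139]
    - [40, -10.7, 85, -0.139]
    - [40, -10.7, 85, -0.139]

```text
time_s: 16.45
position: [0.442, 0.2765, 0.207]
tool_rot: [[1.0, 0.023, -0.0], [0.023, -1.0, -0.0], [-0.0, 0.0, -1.0]]
ft_force: [0.1, 0.2, 0.3]
grip_width: 0.0596
```

```bash
python3 - <<'E'
from h import *
s=env.observe(); print(s["time_s"],s["position"],s["tool_rot"][:2,:2],s["grip_width"],s["q"])
im=env.get_image("wrist"); cv2.imwrite("pics/w13.png",im[:,:,::-1])
E
```

```text
16.45 [0.44198963 0.27649779 0.20702138] [[ 0.99972707  0.023362  ]
 [ 0.023362   -0.99972706]] 0.05964594994499382 [ 1.90064292e+01  2.00706072e+01  8.12859482e+01 -4.75364443e-03
  7.86498616e+01  1.07668699e+02]
```

View pics/w13.png

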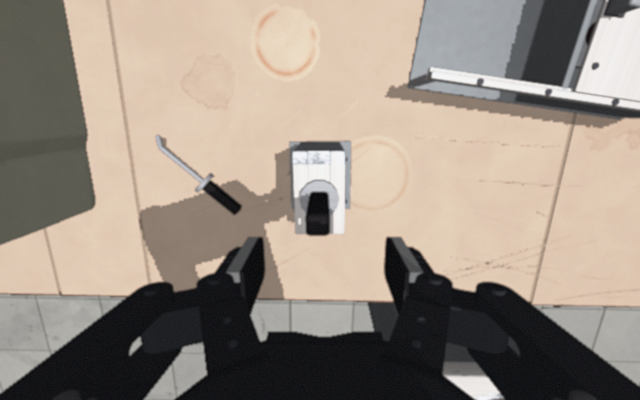

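```bash
python3 - <<'E'
from h import *
s=env.observe()
im=env.get_image("wrist")
crop("wrist",(130,260,270,370),6,"pics/w13c.png",im)
E
```

```text
(no output)
```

View pics/w13c.png

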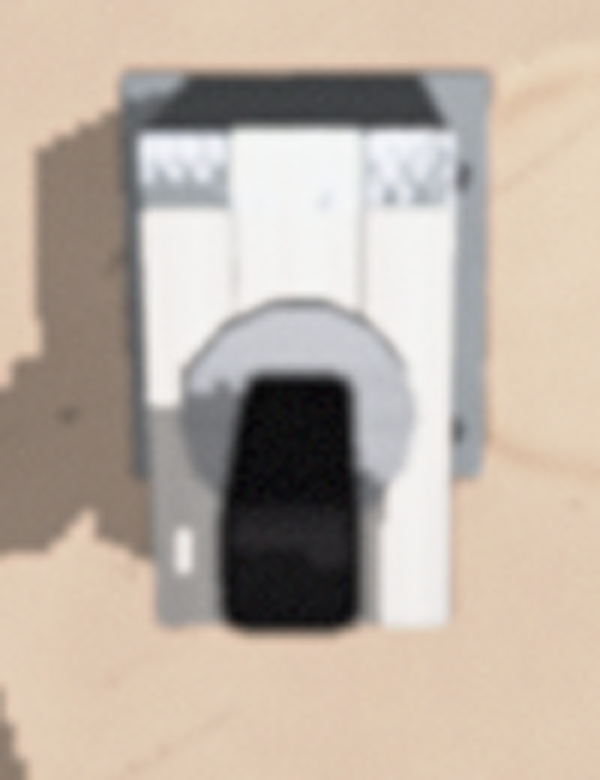

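```bash
python3 - <<'E'
from h import *
s=env.observe()
print(toz("wrist",(130+413/6,270+298/6),.104,s),toz("wrist",(130+572/6,270+292/6),.166,s))
for q in [(150,140),(455,140)]: pass
print(toz("wrist",(130+128/6,270+137/6),.098,s),toz("wrist",(130+128/6,270+455/6),.098,s),toz("wrist",(130+625/6,270+157/6),.098,s),toz("wrist",(130+625/6,270+450/6),.098,s))
E
```

```text
[0.43899117 0.28122276 0.104     ] [0.43840566 0.28093413 0.166     ]
[0.47795829 0.30448326 0.098     ] [0.47899879 0.26024564 0.098     ] [0.40380247 0.30177005 0.098     ] [0.40484587 0.25785411 0.098     ]
```

The collar and handle agree at (0.439, 0.281), as does the stand plate. I'll centre, descend and grip at 20 N so the hook can pivot in the pads.

Request:
move_arm:
  moves:
    - [-3.4, -4.6, 30, 0]
    - [-3.4, -4.6, 60, 0]
    - [-3.4, -4.6, 80, 0]
    - [-3.4, -4.6, 86, 0]
    - [-3.4, -4.6, 86, 0]

```text
time_s: 17.05
position: [0.4382, 0.2818, 0.1211]
tool_rot: [[1.0, 0.025, 0.001], [0.025, -1.0, 0.0], [0.001, -0.0, -1.0]]
ft_force: [1.1, -0.1, 0.7]
grip_width: 0.0596
```

Request:
move_arm:
  moves:
    - [0, 0, 0, 0]
    - [0, 0, 0, 0]
    - [0, 0, 0, 0]
    - [0, 0, 0, 0]
    - [0, 0, 0, 0]
  grip: 1
  grip_force: 20

```text
time_s: 17.55
position: [0.4381, 0.2818, 0.1212]
tool_rot: [[1.0, 0.025, 0.002], [0.025, -1.0, 0.0], [0.002, -0.0, -1.0]]
ft_force: [-1.4, -1.1, 6.2]
grip_width: 0.0157
```

```bash
python3 - <<'E'
from h import *
s=env.observe(); print(s["time_s"],s["position"],s["ft_force"],s["grip_width"])
im=env.get_image("wrist"); cv2.imwrite("pics/w14.png",im[:,:,::-1])
E
```

```text
17.55 [0.43808286 0.28179866 0.12118991] [-1.38075442 -1.09038535  6.17312312] 0.015742429616616208
```

View pics/w14.png

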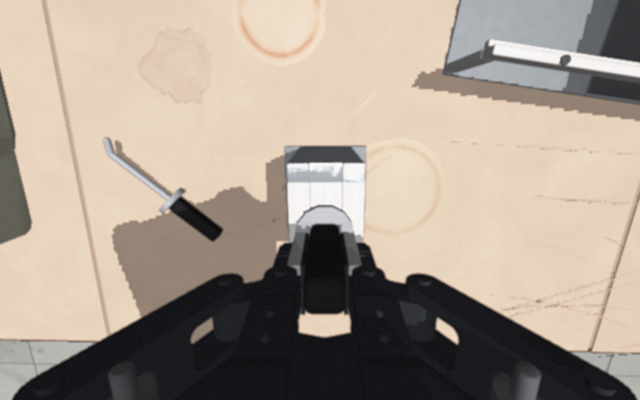

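It's gripped, with an opening of 15.7 mm against the 16 mm handle. The tool can't tilt, so I'll lean the hook in the grip. I'll lift it 30 mm with the rod still in the slot, then drive the handle towards the stand's +x, so the slot end holds the rod back and it pivots to about 40°.

Request:
move_arm:
  moves:
    - [0, 0, -10, 0]
    - [0, 0, -22, 0]
    - [0, 0, -30, 0]
    - [0, 0, -30, 0]
    - [-10, 0, -30, 0]
    - [-18, 0, -30, 0]
    - [-24, 0, -30, 0]
    - [-30, 0, -30, 0]
    - [-36, 0, -30, 0]
    - [-42, 0, -30, 0]
    - [-42, 0, -30, 0]

```text
time_s: 18.7
position: [0.395, 0.2808, 0.1506]
tool_rot: [[1.0, 0.025, -0.0], [0.025, -1.0, 0.0], [-0.0, -0.0, -1.0]]
ft_force: [1.8, -0.0, -0.1]
grip_width: 0.0155
```

```bash
python3 - <<'E'
from h import *
s=env.observe(); print(s["time_s"],s["position"],s["ft_force"],s["grip_width"])
im=env.get_image("wrist"); cv2.imwrite("pics/w15.png",im[:,:,::-1])
im=env.get_image("scene"); crop("scene",(150,310,180,340),4,"pics/s15.png",im)
E
```

```text
18.7 [0.39502641 0.28075328 0.15061128] [ 1.80124493 -0.02257257 -0.14191994] 0.015531426134991361
```

View pics/w15.png

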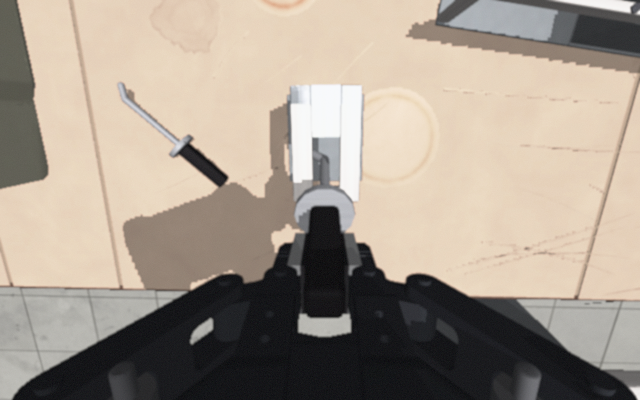

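View pics/s15.png

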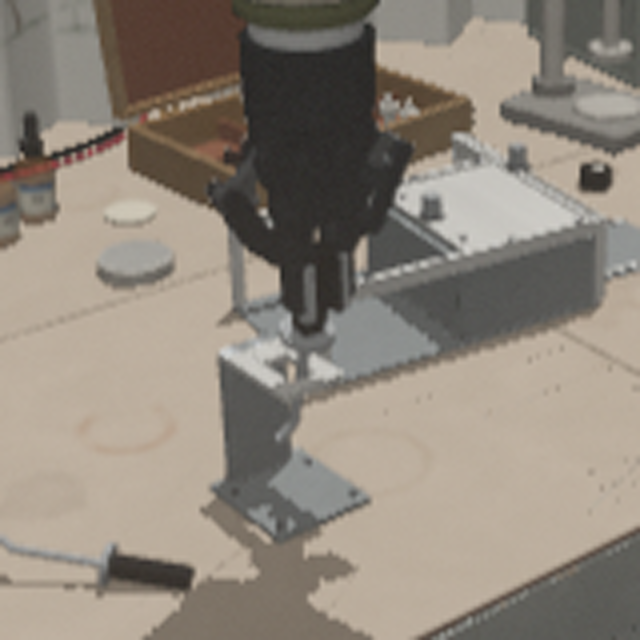

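The hook is pivoting: 1.8 N side force, rod leaning in the slot at (322,165). I'll continue to the full 80 mm.

Request:
move_arm:
  moves:
    - [-6, 0, 0, 0]
    - [-12, 0, 0, 0]
    - [-18, 0, 0, 0]
    - [-24, 0, 0, 0]
    - [-30, 0, 0, 0]
    - [-36, 0, 0, 0]
    - [-38, 0, 0, 0]
    - [-38, 0, 0, 0]

```text
time_s: 19.6
position: [0.3571, 0.2797, 0.1505]
tool_rot: [[1.0, 0.025, -0.001], [0.025, -1.0, 0.0], [-0.001, -0.0, -1.0]]
ft_force: [0.7, -0.3, 1.1]
grip_width: 0.0156
```

```bash
python3 - <<'E'
from h import *
s=env.observe(); print(s["time_s"],s["position"],s["ft_force"],s["grip_width"])
im=env.get_image("wrist"); cv2.imwrite("pics/w16.png",im[:,:,::-1])
im=env.get_image("scene"); crop("scene",(150,310,180,340),4,"pics/s16.png",im)
E
```

```text
19.6 [0.35711451 0.27974462 0.15048868] [ 0.72696957 -0.25819744  1.13920357] 0.015648324359910364
```

View pics/w16.png

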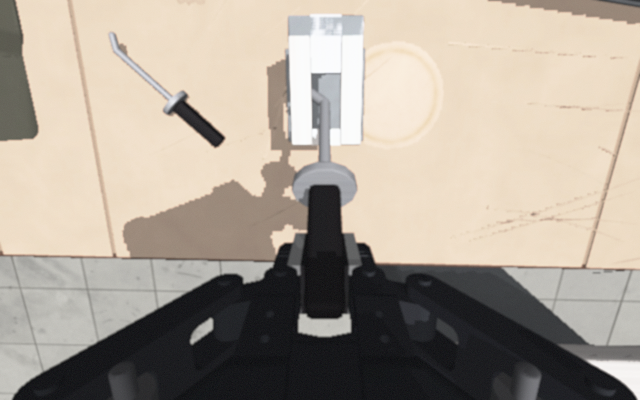

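View pics/s16.png

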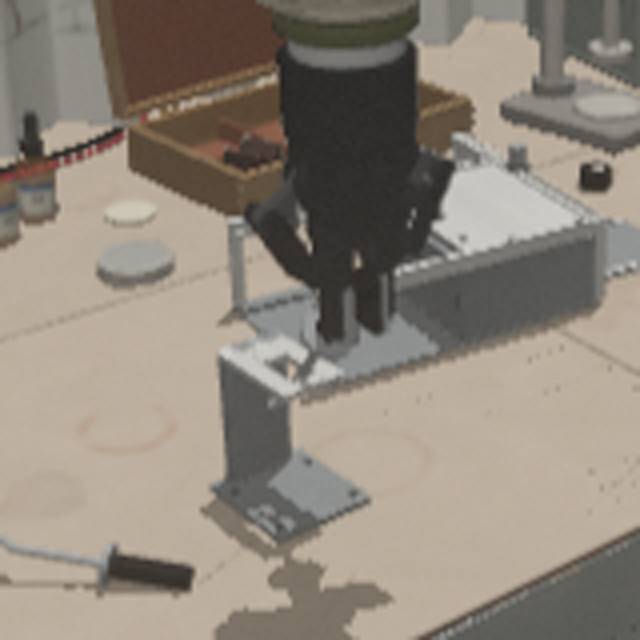

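```bash
python3 - <<'E'
from h import *
im=env.get_image("wrist")
crop("wrist",(0,210,270,380),5,"pics/w16c.png",im[:,:]) 
o=cv2.imread("pics/w16c.png"); print(o.shape); cv2.imwrite("pics/w16c.png",o[:600])
E
```

```text
(1050, 550, 3)
```

View pics/w16c.png

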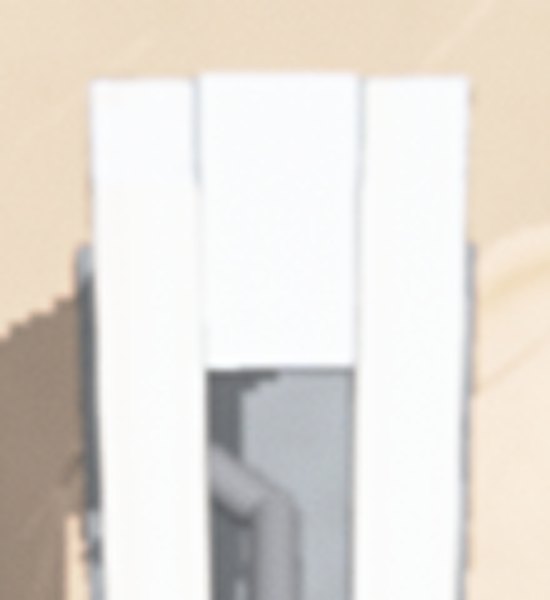

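```bash
python3 - <<'E'
import cv2
a=cv2.imread("pics/scene0.png")[205:290,215:290]; a=cv2.resize(a,None,fx=6,fy=6,interpolation=cv2.INTER_CUBIC); cv2.imwrite("pics/s0c.png",a)
E
```

```text
(no output)
```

View pics/s0c.png

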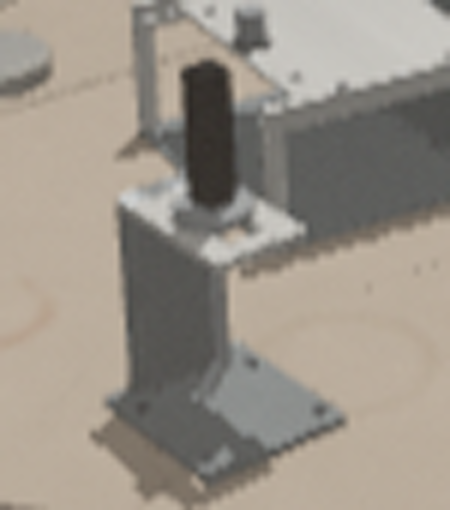

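```bash
python3 - <<'E'
from h import *
o=np.array([.4385,.281])
q=lambda p: np.round(((proj("scene",p)[1]-215)*6,(proj("scene",p)[0]-205)*6))
print("collar",q([*o,.098]),"top",q([*o,.166]),"bend",q([*o,.028]))
for n,d in {"-x":(-1,0),"+x":(1,0),"+y":(0,1),"-y":(0,-1)}.items(): print(n,q([o[0]+.009*d[0],o[1]+.009*d[1],.0173]))
# current wrist: predicted bend/tip for lean 40 about: grip at
s=env.observe()
E
```

```text
collar [209. 215.] top [201.  66.] bend [217. 361.]
-x [230. 391.]
+x [206. 374.]
+y [200. 390.]
-y [236. 375.]
```

The toe at (315,95) points to world +y, not along the stand's +x (world -x). I compared this with the start picture and it hung that way from the beginning, so I leaned it about the wrong hook axis. To fix it, I'll bring the hook upright again against the slot's other end and turn it +90° so the toe faces the stand's +x. Then I'll seat it, regrip and repeat.

Request:
move_arm:
  moves:
    - [10, 0, 0, 0]
    - [20, 0, 0, 0]
    - [28, 0, 0, 0]
    - [36, 0, 0, 0]
    - [44, 0, 0, 0]
    - [52, 0, 0, 0]
    - [60, 0, 0, 0]
    - [68, 0, 0, 0]
    - [76, 0, 0, 0]
    - [82, 0, 0, 0]
    - [86, 0, 0, 0]
    - [87, 0, 0, 0]
    - [87, 0, 0, 0]
    - [83, 0, 0, 0]
    - [81, 0, 0, 0]
    - [81, 0, 0, 0]

```text
time_s: 21.35
position: [0.4386, 0.2818, 0.1505]
tool_rot: [[1.0, 0.025, 0.001], [0.025, -1.0, 0.0], [0.001, -0.0, -1.0]]
ft_force: [0.2, -0.1, -1.3]
grip_width: 0.0158
```

```bash
python3 - <<'E'
from h import *
s=env.observe(); print(s["time_s"],s["position"],s["ft_force"],s["grip_width"])
im=env.get_image("wrist"); cv2.imwrite("pics/w17.png",im[:,:,::-1])
im=env.get_image("scene"); crop("scene",(160,300,200,320),5,"pics/s17.png",im)
E
```

```text
21.35 [0.43860553 0.28177032 0.15047316] [ 0.17594907 -0.10041791 -1.28585737] 0.015809682923889457
```

View pics/w17.png

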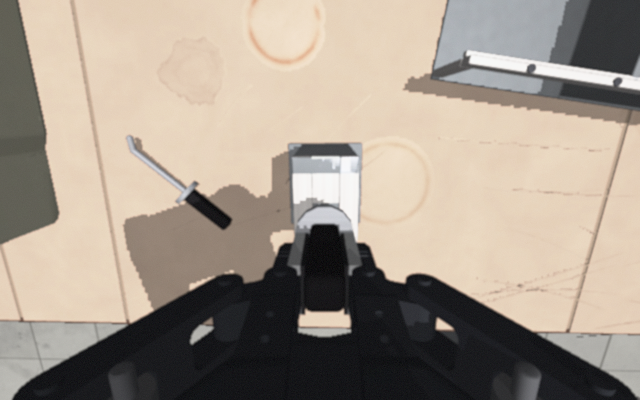

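View pics/s17.png

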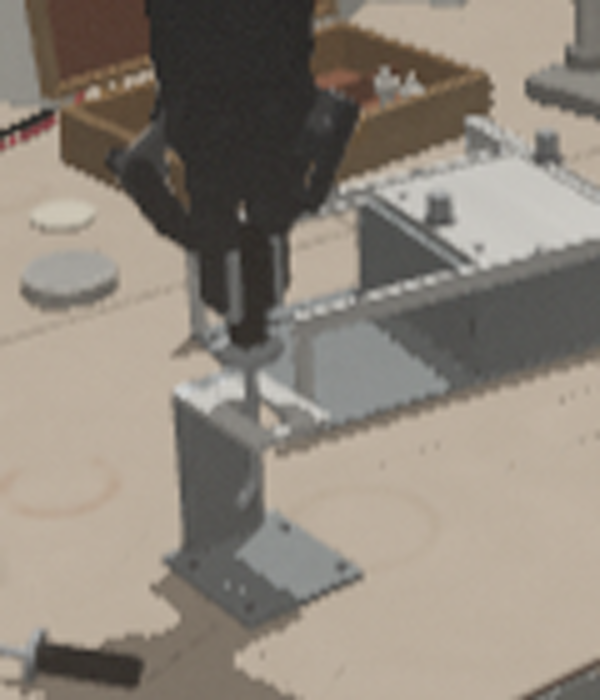

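It's upright again, so the pivot works both ways. Now I'll turn it +90° about the vertical (tool spin -1.57) and seat it.

Request:
move_arm:
  moves:
    - [0, 0, 0, -0.14]
    - [0, 0, 0, -0.28]
    - [0, 0, 0, -0.42]
    - [0, 0, 0, -0.56]
    - [0, 0, 0, -0.7]
    - [0, 0, 0, -0.84]
    - [0, 0, 0, -0.98]
    - [0, 0, 0, -1.12]
    - [0, 0, 0, -1.26]
    - [0, 0, 0, -1.4]
    - [0, 0, 0, -1.54]
    - [0, 0, 0, -1.571]
    - [0, 0, 0, -1.571]
    - [0, 0, 12, -1.571]
    - [0, 0, 22, -1.571]
    - [0, 0, 28, -1.571]
    - [0, 0, 29, -1.571]
    - [0, 0, 29, -1.571]

```text
time_s: 23.25
position: [0.4387, 0.2815, 0.122]
tool_rot: [[-0.025, 1.0, 0.0], [1.0, 0.025, -0.0], [-0.0, 0.0, -1.0]]
ft_force: [-2.2, -2.1, 8.3]
grip_width: 0.0154
```

```bash
python3 - <<'E'
from h import *
s=env.observe(); print(s["time_s"],s["position"],s["ft_force"],s["grip_width"],s["tool_rot"][:2,:2],s["q"][5])
im=env.get_image("wrist"); cv2.imwrite("pics/w18.png",im[:,:,::-1])
im=env.get_image("scene"); crop("scene",(160,300,200,320),5,"pics/s18.png",im)
E
```

```text
23.25 [0.43868492 0.28152074 0.12200024] [-2.19577208 -2.1323987   8.32998085] 0.015416597389483012 [[-0.02456844  0.9996981 ]
 [ 0.99969808  0.02456856]] 18.279710845141473
```

View pics/w18.png

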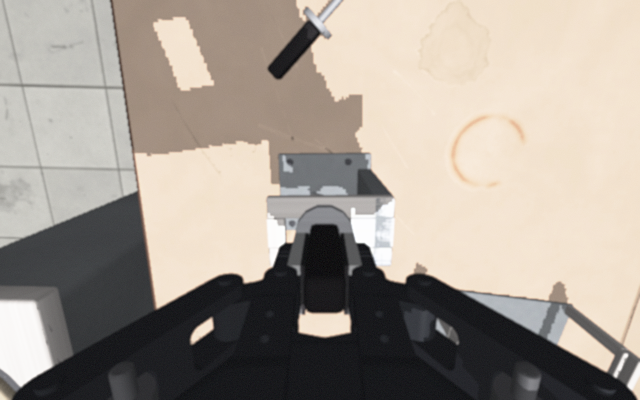

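View pics/s18.png

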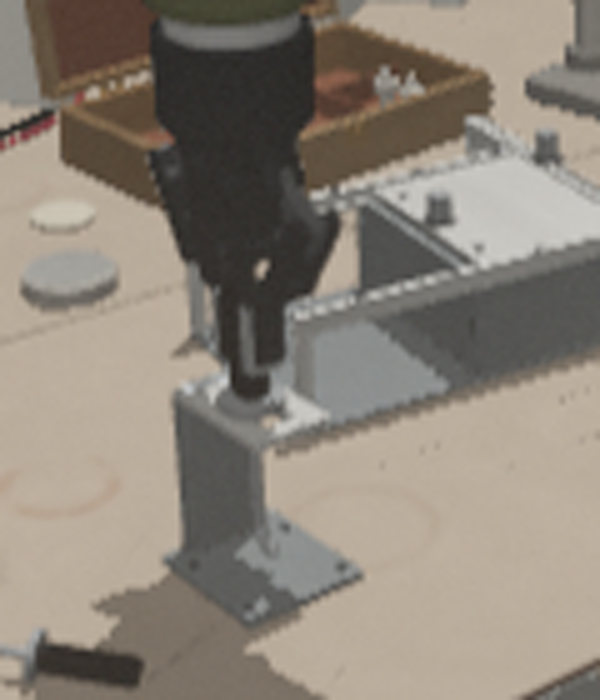

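Seated, with the toe now pointing to world -x. I'll release, turn the open gripper back 90° round the handle, and regrip.

Request:
move_arm:
  moves:
    - [0, 0, 0, 0]
    - [0, 0, 0, 0]
    - [0, 0, 0, 0]
    - [0, 0, 0, 0]
    - [0, 0, 0, 0.14]
    - [0, 0, 0, 0.28]
    - [0, 0, 0, 0.42]
    - [0, 0, 0, 0.56]
    - [0, 0, 0, 0.7]
    - [0, 0, 0, 0.84]
    - [0, 0, 0, 0.98]
    - [0, 0, 0, 1.12]
    - [0, 0, 0, 1.26]
    - [0, 0, 0, 1.4]
    - [0, 0, 0, 1.54]
    - [0, 0, 0, 1.571]
    - [0, 0, 0, 1.571]
  grip: 0.3

```text
time_s: 25.05
position: [0.4387, 0.2817, 0.1212]
tool_rot: [[1.0, 0.025, -0.0], [0.025, -1.0, -0.0], [-0.0, 0.0, -1.0]]
ft_force: [0.4, 0.5, -0.5]
grip_width: 0.0598
```

```bash
python3 - <<'E'
from h import *
s=env.observe(); print(s["time_s"],s["position"],s["ft_force"],s["grip_width"],s["tool_rot"][:2,:2],s["q"][5])
im=env.get_image("wrist"); cv2.imwrite("pics/w19.png",im[:,:,::-1])
E
```

```text
25.05 [0.43870251 0.28174295 0.12124662] [ 0.44570546  0.47099527 -0.46360144] 0.059755770905780235 [[ 0.99969494  0.0246986 ]
 [ 0.0246986  -0.99969494]] 108.26916728420576
```

View pics/w19.png

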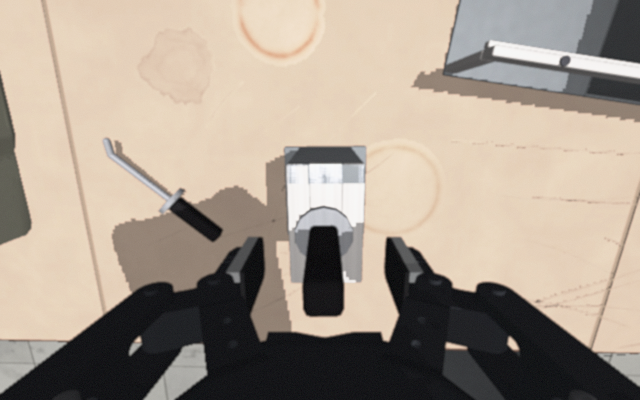

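The hook hangs upright between the open fingers at (324,260). I'll regrip, lift 30 mm and lean it.

Request:
move_arm:
  moves:
    - [0, 0, 0, 0]
    - [0, 0, 0, 0]
    - [0, 0, 0, 0]
    - [0, 0, 0, 0]
    - [0, 0, -10, 0]
    - [0, 0, -22, 0]
    - [0, 0, -30, 0]
    - [0, 0, -30, 0]
    - [-12, 0, -30, 0]
    - [-20, 0, -30, 0]
    - [-28, 0, -30, 0]
    - [-36, 0, -30, 0]
    - [-44, 0, -30, 0]
    - [-52, 0, -30, 0]
    - [-60, 0, -30, 0]
    - [-68, 0, -30, 0]
    - [-75, 0, -30, 0]
    - [-81, 0, -30, 0]
    - [-81, 0, -30, 0]
  grip: 1
  grip_force: 20

```text
time_s: 27.0
position: [0.3567, 0.2797, 0.1515]
tool_rot: [[1.0, 0.025, -0.001], [0.025, -1.0, -0.0], [-0.001, 0.0, -1.0]]
ft_force: [0.9, 0.2, 1.1]
grip_width: 0.0158
```

```bash
python3 - <<'E'
from h import *
s=env.observe(); print(s["time_s"],s["position"],s["ft_force"],s["grip_width"],s["tool_rot"][:2,:2])
im=env.get_image("wrist"); cv2.imwrite("pics/w20.png",im[:,:,::-1])
crop("wrist",(0,120,270,380),5,"pics/w20c.png",im)
E
```

```text
27.0 [0.35666521 0.27971011 0.15150147] [0.86874562 0.22733219 1.08141256] 0.015801551591379935 [[ 0.99968144  0.02522173]
 [ 0.02522168 -0.99968188]]
```

View pics/w20.png

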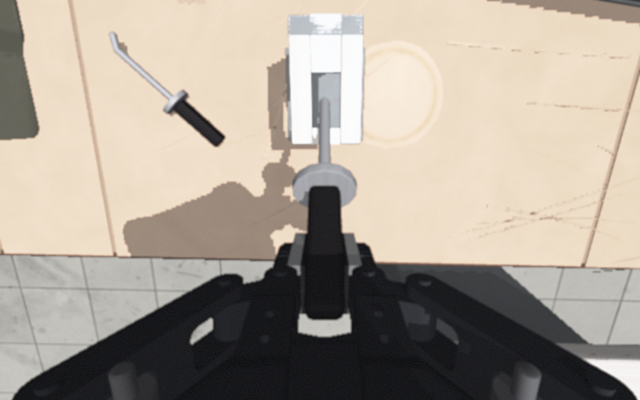

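View pics/w20c.png

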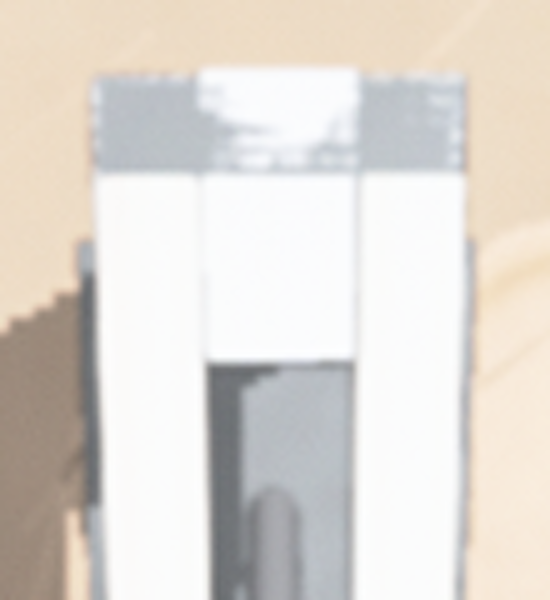

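The toe at (325,98) now points straight down in line with the rod. I'll firm the grip and lift it out of the slot.

Request:
move_arm:
  moves:
    - [0, 0, 0, 0]
    - [0, 0, 0, 0]
    - [0, 0, -10, 0]
    - [0, 0, -25, 0]
    - [0, 0, -45, 0]
    - [0, 0, -65, 0]
    - [0, 0, -75, 0]
    - [0, 0, -75, 0]
  grip_force: 60

```text
time_s: 27.85
position: [0.358, 0.2799, 0.2274]
tool_rot: [[1.0, 0.025, 0.002], [0.025, -1.0, 0.001], [0.002, -0.001, -1.0]]
ft_force: [0.2, -0.6, -0.8]
grip_width: 0.0153
```

```bash
python3 - <<'E'
from h import *
s=env.observe(); print(s["time_s"],s["position"],s["ft_force"],s["grip_width"])
im=env.get_image("wrist"); cv2.imwrite("pics/w21.png",im[:,:,::-1])
crop("wrist",(60,220,270,380),5,"pics/w21c.png",im)
crop("scene",(130,300,200,360),4,"pics/s21.png")
# prediction of tool-frame points for lean a (hook +x = tool -x), grip at hook z 42
f,cx,cy,cal=K("wrist"); Ti=np.linalg.inv(cal["tool_from_camera"])
def pj(p):
    q=Ti@np.append(p,1.); return np.round([cy-f*q[1]/-q[2]*1, cx+f*q[0]/-q[2]])
for a in (35,38,40,42,45):
    A=np.radians(a); u=np.array([-np.sin(A),0,-np.cos(A)]); xh=np.array([-np.cos(A),0,np.sin(A)]) # hook z, hook x in tool frame
    G=np.array([0,0,-.019])
    P=lambda x,z: G+xh*x+u*(z-.042)
    print(a,"collar",pj(P(0,.006)),"bend",pj(P(0,-.07)),"tip",pj(P(.009,-.0807)),"top",pj(P(0,.068)),"tip tool",np.round(P(.009,-.0807)*1e3,1))
E
```

```text
27.85 [0.35798894 0.27986226 0.22742668] [ 0.2309416  -0.55658538 -0.82329958] 0.015293343639167198
35 collar [203. 325.] bend [117. 325.] tip [118. 325.] top [325. 325.] tip tool [63.   0.  86.7]
38 collar [201. 325.] bend [110. 325.] tip [111. 325.] top [326. 325.] tip tool [68.4  0.  83.2]
40 collar [200. 325.] bend [105. 325.] tip [105. 325.] top [326. 325.] tip tool [72.   0.  80.8]
42 collar [198. 325.] bend [100. 325.] tip [100. 325.] top [327. 325.] tip tool [75.4  0.  78.2]
45 collar [197. 325.] bend [ 93. 325.] tip [ 92. 325.] top [327. 325.] tip tool [80.4  0.  74.1]
```

View pics/w21.png

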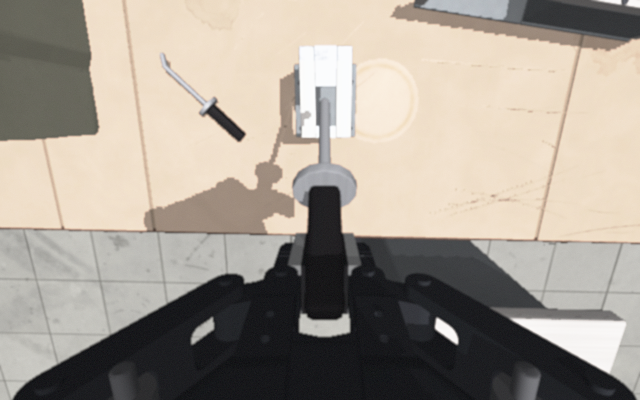

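View pics/w21c.png

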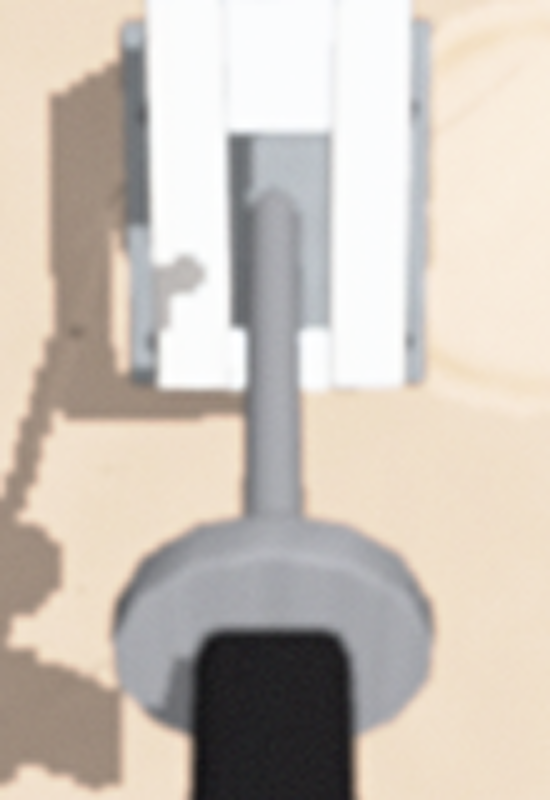

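View pics/s21.png

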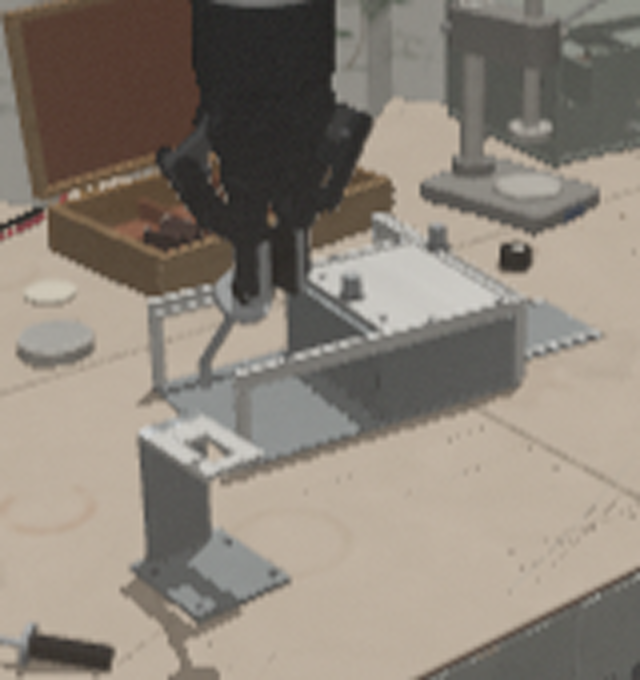

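```bash
python3 - <<'E'
from h import *
im=cv2.imread("pics/w21.png")
o=cv2.resize(im[225:335,280:370],None,fx=6,fy=6,interpolation=cv2.INTER_CUBIC); cv2.imwrite("pics/w21d.png",o)
from scipy.optimize import least_squares
f,cx,cy,cal=K("wrist"); Ti=np.linalg.inv(cal["tool_from_camera"])
def pj(p):
    q=Ti@np.append(p,1.); return cy-f*q[1]/-q[2]
def rows(a,g,dx):
    u=np.array([-np.sin(a),0,-np.cos(a)]); xh=np.array([-np.cos(a),0,np.sin(a)])
    P=lambda x,z: np.array([dx,0,-.019])+xh*x+u*(z-g)
    return np.array([pj(P(.017,.006)),pj(P(-.017,.006)),pj(P(-.017,0)),pj(P(-.0035,-.069))])
obs=np.array([60+740/5,60+556/5,60+518/5,60+188/5])
for dx0 in (0,):
    r=least_squares(lambda v:rows(v[0],v[1],0)-obs,[.7,.042],x_scale=[.1,.01]); print(np.degrees(r.x[0]),r.x[1],r.fun, rows(np.radians(40),.042,0),obs)
r=least_squares(lambda v:rows(*v)-obs,[.7,.042,0],x_scale=[.1,.01,.01]); print(np.degrees(r.x[0]),r.x[1:],r.fun)
E
```

```text
39.66167030421536 0.04711939430554766 [ 1.192329    0.35068035 -1.36565816 -0.2355836 ] [216.44216286 179.74176623 169.98847101 101.49960076] [208.  171.2 163.6  97.6]
40.507307764179856 [ 0.05342522 -0.00540982] [-0.07153882  0.77724961 -0.80209869  0.09155727]
```

View pics/w21d.png

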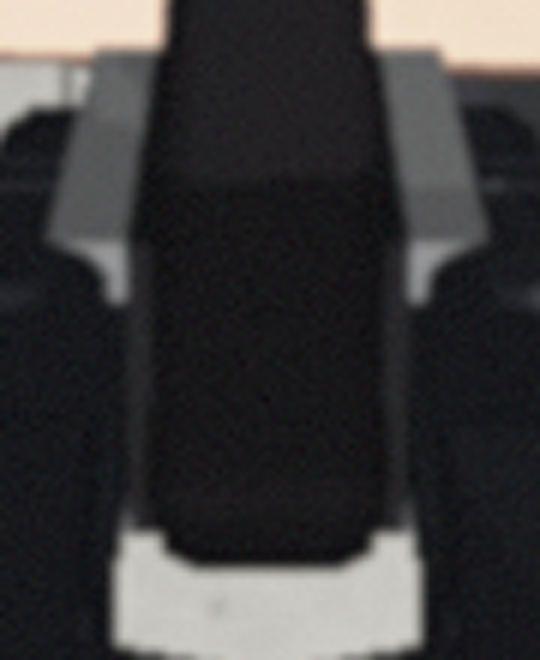

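The hook stands at about 40° lean with the toe straight down. The fit puts its tip about 75 mm ahead (tool +x) and 85–89 mm below the TCP. Next I'll carry it over to the runway in front of the doorway and turn it so the handle leans outward.

Request:
move_arm:
  moves:
    - [15, 32, 0, -0.11]
    - [30, 64, 0, -0.22]
    - [45, 97, 0, -0.33]
    - [60, 130, 0, -0.44]
    - [76, 163, 0, -0.55]
    - [92, 196, 0, -0.66]
    - [108, 230, 0, -0.77]
    - [124, 264, 0, -0.88]
    - [140, 298, 0, -0.99]
    - [156, 332, 0, -1.1]
    - [172, 366, 0, -1.21]
    - [188, 400, 0, -1.32]
    - [200, 430, 0, -1.41]
    - [205.6, 440, 0, -1.432]
    - [205.6, 440, 0, -1.432]
    - [205.6, 440, 0, -1.432]

```text
time_s: 29.55
position: [0.5737, -0.1545, 0.2253]
tool_rot: [[0.115, 0.993, -0.002], [0.993, -0.115, 0.001], [0.001, -0.002, -1.0]]
ft_force: [0.6, 0.5, -1.7]
grip_width: 0.0152
```

```bash
python3 - <<'E'
from h import *
s=env.observe(); print(s["time_s"],s["position"],s["ft_force"],s["grip_width"],s["tool_rot"][:2,:2],s["q"])
im=env.get_image("wrist"); cv2.imwrite("pics/w22.png",im[:,:,::-1])
E
```

```text
29.55 [ 0.57369398 -0.15452348  0.225294  ] [ 0.62238004  0.54786435 -1.70508439] 0.01517153116702266 [[ 0.11457983  0.99341217]
 [ 0.99341357 -0.11457766]] [-2.64864114e+01  2.65849838e+01  6.74819363e+01  1.21570400e-02
  8.60627736e+01 -1.99079228e+01]
```

View pics/w22.png

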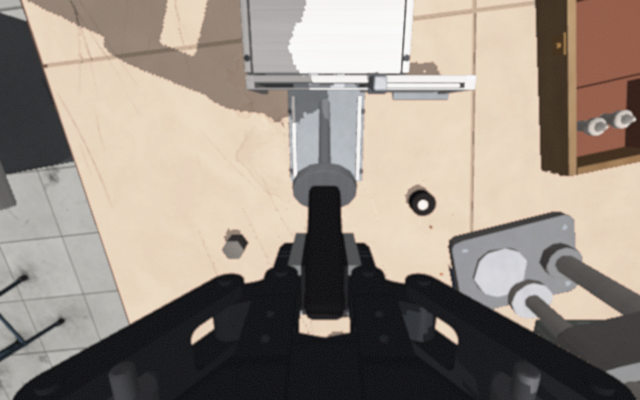

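Request:
move_arm:
  moves:
    - [0, 0, 35, 0]
    - [0, 0, 70, 0]
    - [0, 0, 95, 0]
    - [0, 0, 103, 0]
    - [0, 0, 103, 0]
    - [0, 0, 103, 0]

```text
time_s: 30.2
position: [0.5747, -0.155, 0.1248]
tool_rot: [[0.113, 0.994, 0.002], [0.994, -0.113, -0.001], [-0.001, 0.002, -1.0]]
ft_force: [-0.2, 1.0, -0.0]
grip_width: 0.0154
```

```bash
python3 - <<'E'
from h import *
s=env.observe(); print(s["time_s"],s["position"],s["ft_force"],s["grip_width"])
im=env.get_image("wrist"); cv2.imwrite("pics/w23.png",im[:,:,::-1])
crop("wrist",(0,200,230,410),4,"pics/w23c.png",im)
crop("scene",(150,260,270,390),6,"pics/s23.png")
E
```

```text
30.2 [ 0.57474958 -0.1549611   0.12483038] [-0.22651302  1.00211163 -0.01420733] 0.015427513167654077
```

View pics/w23c.png

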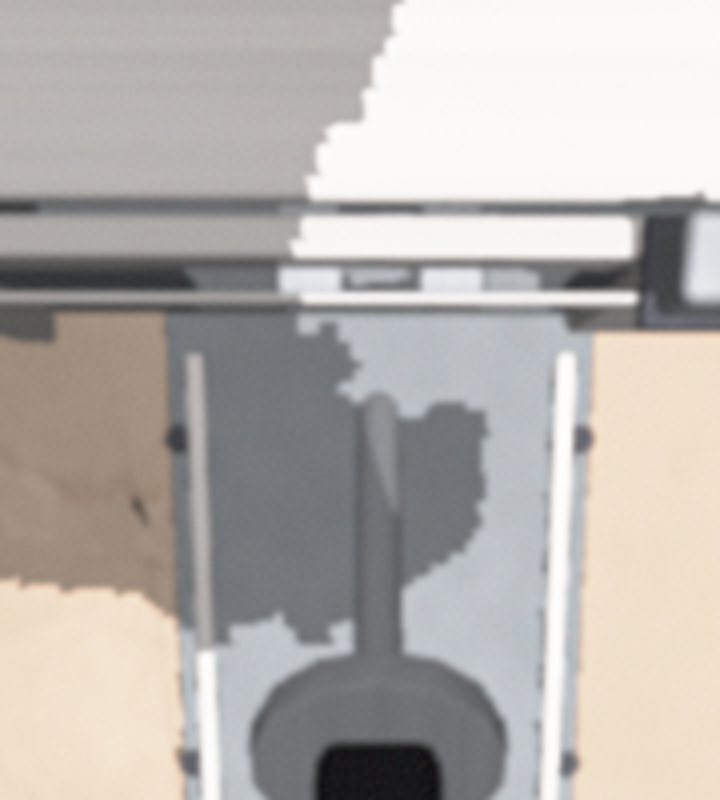

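View pics/s23.png

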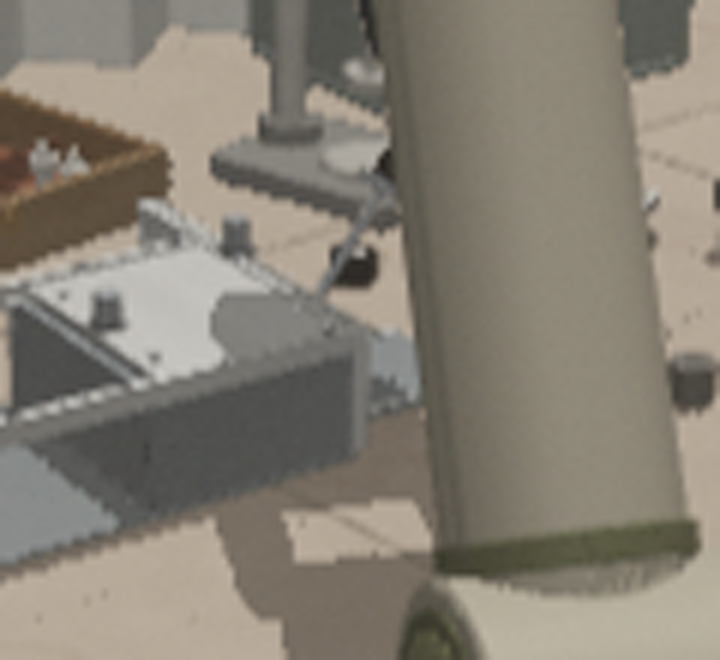

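The rod lines up with the finger hole seen between the rails at about (326,69). To calibrate the tip height, I'll touch the runway plate (4 mm high) gently.

Request:
move_arm:
  moves:
    - [0, 0, 12, 0]
    - [0, 0, 22, 0]
    - [0, 0, 25, 0]
    - [0, 0, 25, 0]

```text
time_s: 30.7
position: [0.5739, -0.1549, 0.0974]
tool_rot: [[0.114, 0.993, -0.001], [0.994, -0.114, 0.001], [0.001, -0.002, -1.0]]
ft_force: [0.3, 0.8, -1.0]
grip_width: 0.0152
```

Request:
move_arm:
  moves:
    - [0, 0, 1.5, 0]
    - [0, 0, 3, 0]
    - [0, 0, 3, 0]

```text
time_s: 31.0
position: [0.5742, -0.155, 0.0953]
tool_rot: [[0.114, 0.994, 0.0], [0.994, -0.114, -0.0], [0.0, 0.0, -1.0]]
ft_force: [0.4, -0.2, -1.7]
grip_width: 0.0154
```

Request:
move_arm:
  moves:
    - [0, 0, 1.5, 0]
    - [0, 0, 3, 0]
    - [0, 0, 3, 0]

```text
time_s: 31.3
position: [0.5741, -0.155, 0.0921]
tool_rot: [[0.114, 0.994, -0.0], [0.994, -0.114, 0.0], [0.0, -0.0, -1.0]]
ft_force: [-0.4, 0.1, -1.2]
grip_width: 0.0154
```

```bash
python3 - <<'E'
from h import *
s=env.observe(); print(s["time_s"],s["position"],s["ft_force"],s["grip_width"])
im=env.get_image("wrist"); crop("wrist",(0,200,230,410),4,"pics/w24c.png",im)
E
```

```text
31.3 [ 0.57408552 -0.15501724  0.09210577] [-0.36561312  0.07807751 -1.15015174] 0.015361244584105782
```

View pics/w24c.png

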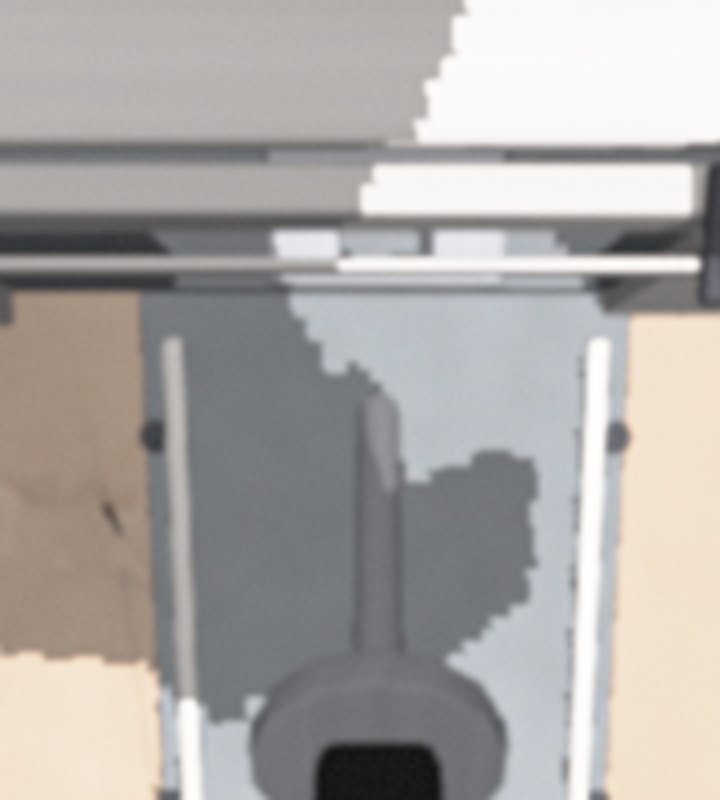

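Request:
move_arm:
  moves:
    - [0, 0, 1.5, 0]
    - [0, 0, 2.5, 0]
    - [0, 0, 2.5, 0]

```text
time_s: 31.65
position: [0.5744, -0.1554, 0.0904]
tool_rot: [[0.114, 0.993, 0.001], [0.993, -0.114, -0.001], [-0.001, 0.001, -1.0]]
ft_force: [-0.6, -2.2, 4.5]
grip_width: 0.0153
```

Request:
move_arm:
  moves:
    - [0, 0, 1, 0]
    - [0, 0, 2, 0]
    - [0, 0, 2, 0]

```text
time_s: 31.95
position: [0.5746, -0.156, 0.0896]
tool_rot: [[0.114, 0.994, 0.002], [0.994, -0.114, -0.002], [-0.002, 0.002, -1.0]]
ft_force: [-2.1, -4.0, 12.5]
grip_width: 0.0153
```

Contact at TCP z ≈ 0.0908, so the tip bottom lies 86.8 mm below the TCP. I'll rise so it clears the 16 mm tab by about 6 mm, then slide in to the hole.

Request:
move_arm:
  moves:
    - [0, 0, -10, 0]
    - [0, 0, -20, 0]
    - [0, 0, -21, 0]
    - [8, 0, -21, 0]
    - [18, 0, -21, 0]
    - [28, 0, -21, 0]
    - [31, 0, -21, 0]
    - [31, 0, -21, 0]
    - [31, 0, -21, 0]

```text
time_s: 32.85
position: [0.5777, -0.1242, 0.1087]
tool_rot: [[0.114, 0.994, -0.0], [0.994, -0.114, -0.0], [-0.0, -0.0, -1.0]]
ft_force: [-0.3, -0.5, -1.0]
grip_width: 0.0152
```

```bash
python3 - <<'E'
from h import *
s=env.observe(); print(s["time_s"],s["position"],s["ft_force"],s["grip_width"])
im=env.get_image("wrist"); crop("wrist",(30,210,240,410),4,"pics/w25c.png",im)
E
```

```text
32.85 [ 0.57771897 -0.124221    0.10874508] [-0.2705812  -0.48028879 -0.99132998] 0.015248956353765266
```

View pics/w25c.png

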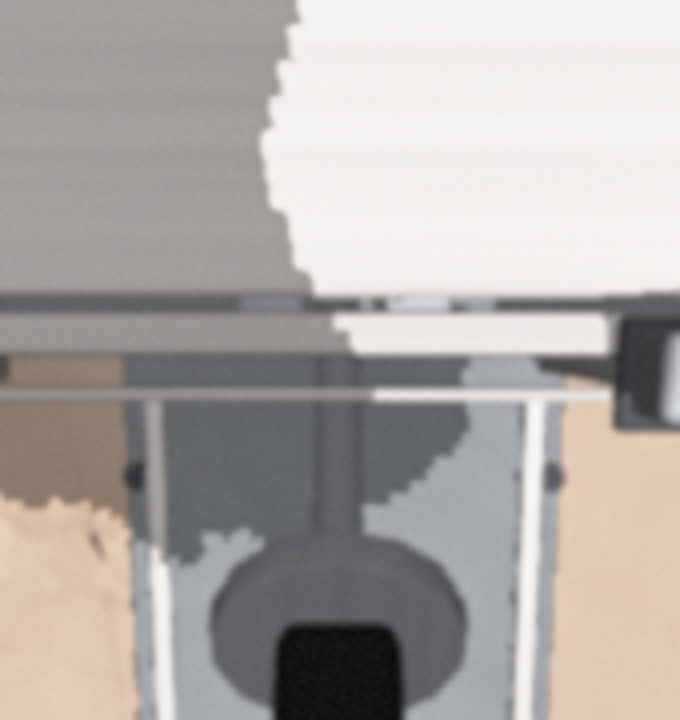

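The rod, at column 338 in the crop, lies over the hole, seen through the lintel gap at 300–390. I'll lower it.

Request:
move_arm:
  moves:
    - [0, 0, 4, 0]
    - [0, 0, 7, 0]
    - [0, 0, 9, 0]
    - [0, 0, 9, 0]

```text
time_s: 33.3
position: [0.5775, -0.1243, 0.0993]
tool_rot: [[0.114, 0.993, -0.001], [0.993, -0.114, 0.0], [0.0, -0.001, -1.0]]
ft_force: [0.3, -0.5, -1.4]
grip_width: 0.0155
```

There was no contact at the tab's height, so the toe is in the hole. A little deeper, then a short test pull.

Request:
move_arm:
  moves:
    - [0, 0, 3, 0]
    - [0, 0, 5.5, 0]
    - [0, 0, 5.5, 0]
    - [-3, 0, 5.5, 0]
    - [-8, 0, 5.5, 0]
    - [-14, 0, 5.5, 0]
    - [-20, 0, 5.5, 0]
    - [-20, 0, 5.5, 0]

```text
time_s: 34.1
position: [0.5754, -0.1453, 0.0944]
tool_rot: [[0.115, 0.993, 0.0], [0.993, -0.115, -0.001], [-0.001, 0.0, -1.0]]
ft_force: [-0.2, 0.1, -1.1]
grip_width: 0.0155
```

```bash
python3 - <<'E'
from h import *
s=env.observe(); print(s["time_s"],s["position"],s["ft_force"],s["grip_width"])
im=env.get_image("wrist"); crop("wrist",(0,200,230,410),4,"pics/w26c.png",im)
E
```

```text
34.1 [ 0.57535555 -0.14529549  0.09439671] [-0.15129889  0.10595135 -1.09661376] 0.01551205788902573
```

View pics/w26c.png

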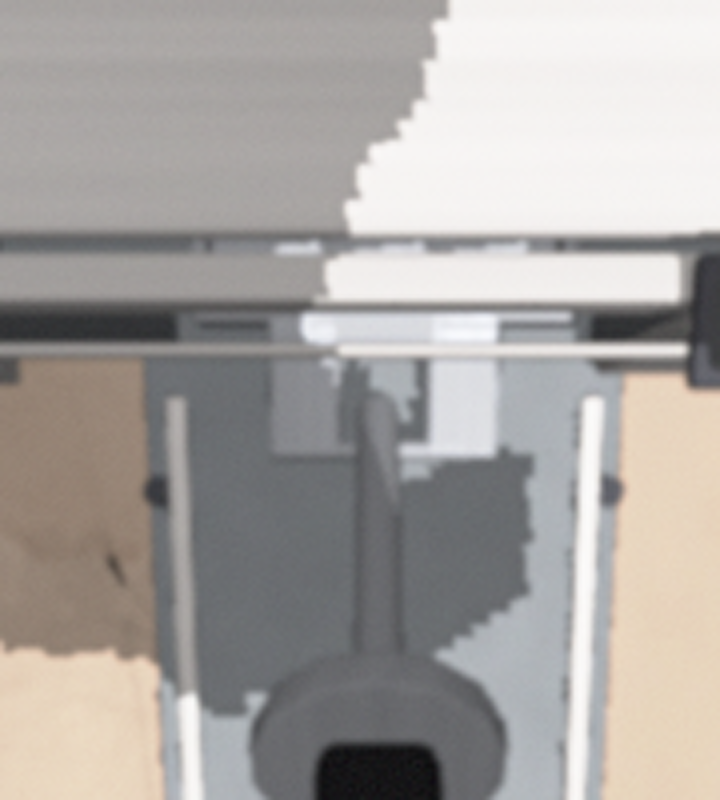

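It works. The tab at (320,100) has emerged with the toe in its hole. I'll keep pulling at a steady, gentle speed.

Request:
move_arm:
  moves:
    - [-3, 0, 0, 0]
    - [-7, 0, 0, 0]
    - [-12, 0, 0, 0]
    - [-17, 0, 0, 0]
    - [-22, 0, 0, 0]
    - [-27, 0, 0, 0]
    - [-32, 0, 0, 0]
    - [-37, 0, 0, 0]
    - [-42, 0, 0, 0]
    - [-47, 0, 0, 0]
    - [-52, 0, 0, 0]
    - [-57, 0, 0, 0]
    - [-62, 0, 0, 0]
    - [-66, 0, 0, 0]
    - [-69, 0, 0, 0]
    - [-71, 0, 0, 0]
    - [-72, 0, 0, 0]
    - [-72, 0, 0, 0]

```text
time_s: 35.95
position: [0.5672, -0.2158, 0.0943]
tool_rot: [[0.114, 0.994, -0.0], [0.994, -0.114, -0.0], [-0.0, -0.0, -1.0]]
ft_force: [0.4, 0.5, -1.6]
grip_width: 0.0152
```

```bash
python3 - <<'E'
from h import *
s=env.observe(); print(s["time_s"],s["position"],s["ft_force"],s["grip_width"])
im=env.get_image("wrist"); cv2.imwrite("pics/w27.png",im[:,:,::-1])
E
```

```text
35.95 [ 0.56721523 -0.21575457  0.09433547] [ 0.42401635  0.50716832 -1.64844127] 0.015179314138918225
```

View pics/w27.png

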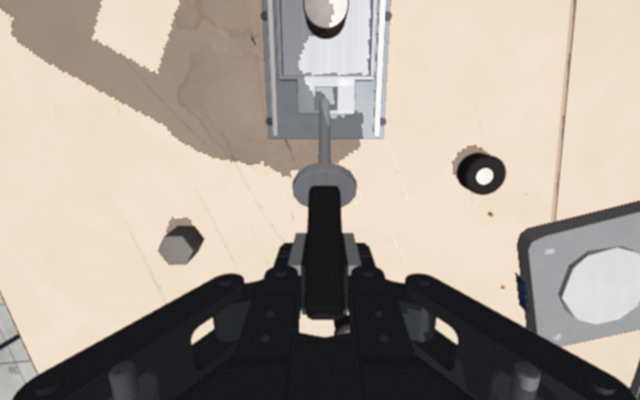

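The slug rides upright at (326,10) and the tray is nearly out. A few more millimetres to the stop.

Request:
move_arm:
  moves:
    - [-2, 0, 0, 0]
    - [-4, 0, 0, 0]
    - [-6, 0, 0, 0]
    - [-6, 0, 0, 0]

```text
time_s: 36.4
position: [0.5665, -0.2218, 0.0943]
tool_rot: [[0.114, 0.993, -0.0], [0.993, -0.114, 0.0], [0.0, -0.0, -1.0]]
ft_force: [0.8, 1.1, -0.7]
grip_width: 0.0152
```

Request:
move_arm:
  moves:
    - [-1.5, 0, 0, 0]
    - [-3, 0, 0, 0]
    - [-4, 0, 0, 0]
    - [-4, 0, 0, 0]

```text
time_s: 36.8
position: [0.566, -0.2238, 0.0934]
tool_rot: [[0.114, 0.993, -0.001], [0.993, -0.114, 0.004], [0.004, -0.001, -1.0]]
ft_force: [3.3, 8.3, -5.2]
grip_width: 0.0153
```

It's at the hard stop, with 8 N resisting. I'll relieve it inside the hole's play, then lift the toe straight out.

Request:
move_arm:
  moves:
    - [4, 0, 0, 0]
    - [6.5, 0, 0, 0]
    - [6.5, 0, -4, 0]
    - [6.5, 0, -10, 0]
    - [6.5, 0, -18, 0]
    - [6.5, 0, -35, 0]
    - [6.5, 0, -70, 0]
    - [6.5, 0, -105, 0]
    - [6.5, 0, -130, 0]
    - [6.5, 0, -130, 0]

```text
time_s: 37.8
position: [0.5679, -0.2199, 0.2289]
tool_rot: [[0.114, 0.993, 0.007], [0.993, -0.114, -0.005], [-0.004, 0.008, -1.0]]
ft_force: [0.5, 0.1, -1.5]
grip_width: 0.0156
```

```bash
python3 - <<'E'
from h import *
s=env.observe(); print(s["time_s"],s["position"],s["ft_force"],s["grip_width"],s["tool_rot"][:2,:2])
im=env.get_image("wrist"); cv2.imwrite("pics/w28.png",im[:,:,::-1])
for n,z in {"tray_hole":.016,"round_slug":.009,"inner_post":.094,"outer_post":.093}.items():
    for d in env.tip_of("wrist",n)[:3]: 
        p=toz("wrist",d["point"],z,s); v=np.load("lock.npy"); c,sn=np.cos(v[2]),np.sin(v[2]); e=p[:2]-v[:2]
        print(n,np.round(d["point"]),round(d["conf"],2),np.round(p,4),"lock",np.round([c*e[0]+sn*e[1],-sn*e[0]+c*e[1]],4))
E
```

```text
37.8 [ 0.56788933 -0.21994938  0.22888737] [ 0.47485086  0.06545857 -1.46474042] 0.015597197998419136 [[ 0.11386653  0.9934709 ]
 [ 0.99348883 -0.11383568]]
tray_hole [105. 322.] 0.77 [ 0.5747 -0.1445  0.016 ] lock [-0.001  -0.1448]
round_slug [ 57. 324.] 0.57 [ 0.5832 -0.0939  0.009 ] lock [ 0.0017 -0.0936]
outer_post [ 56. 325.] 0.69 [ 0.5821 -0.1069  0.093 ] lock [ 0.0021 -0.1066]
```

View pics/w28.png

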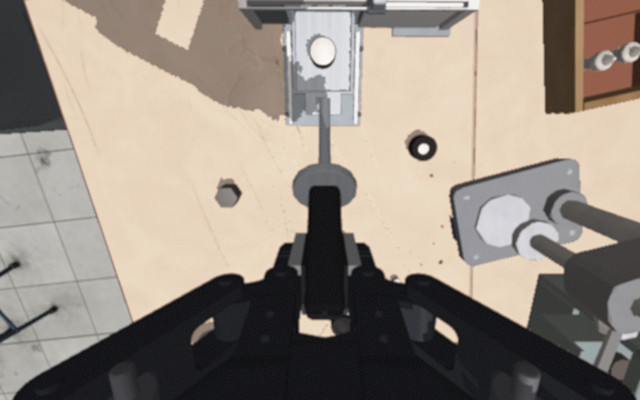

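The hole is now at lock y = -145, so the tray is 94 mm out, and the slug stands on it at (322,50). I'll carry the hook back above the stand.

Request:
move_arm:
  moves:
    - [30, -17, 0, 0.09]
    - [64, -36, 0, 0.19]
    - [98, -55, 0, 0.29]
    - [132, -74, 0, 0.4]
    - [166, -93, 0, 0.5]
    - [200, -112, 0, 0.6]
    - [234, -131, 0, 0.7]
    - [268, -150, 0, 0.81]
    - [302, -170, 0, 0.92]
    - [336, -189, 0, 1.02]
    - [370, -208, 0, 1.12]
    - [404, -227, 0, 1.22]
    - [438, -246, 0, 1.33]
    - [462, -260, 0, 1.4]
    - [472.4, -265.4, 0, 1.432]
    - [472.4, -265.4, 0, 1.432]
    - [472.4, -265.4, 0, 1.432]

```text
time_s: 39.75
position: [0.3568, 0.28, 0.2238]
tool_rot: [[1.0, 0.026, -0.001], [0.026, -1.0, -0.001], [-0.001, 0.001, -1.0]]
ft_force: [0.6, 0.0, -0.7]
grip_width: 0.0151
```

```bash
python3 - <<'E'
from h import *
s=env.observe(); print(s["time_s"],s["position"],s["ft_force"],s["grip_width"],s["tool_rot"][:2,:2])
im=env.get_image("wrist"); cv2.imwrite("pics/w29.png",im[:,:,::-1]); crop("wrist",(0,220,250,400),4,"pics/w29c.png",im)
o=cv2.imread("pics/w29c.png"); cv2.imwrite("pics/w29c.png",o[:600])
E
```

```text
39.75 [0.35681863 0.28003089 0.22377408] [ 0.62662329  0.00819138 -0.74803704] 0.0150705871184428 [[ 0.99965868  0.02610427]
 [ 0.02610353 -0.99965899]]
```

View pics/w29.png

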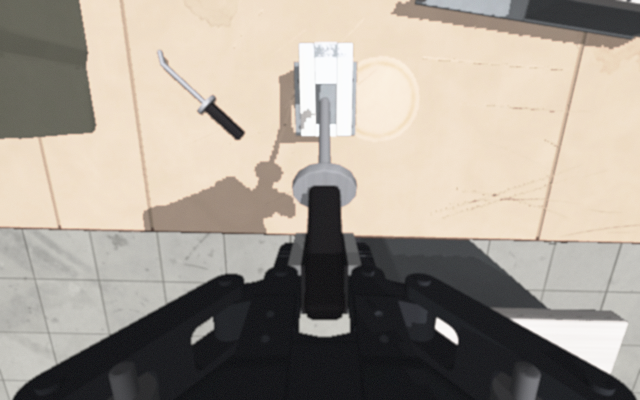

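View pics/w29c.png

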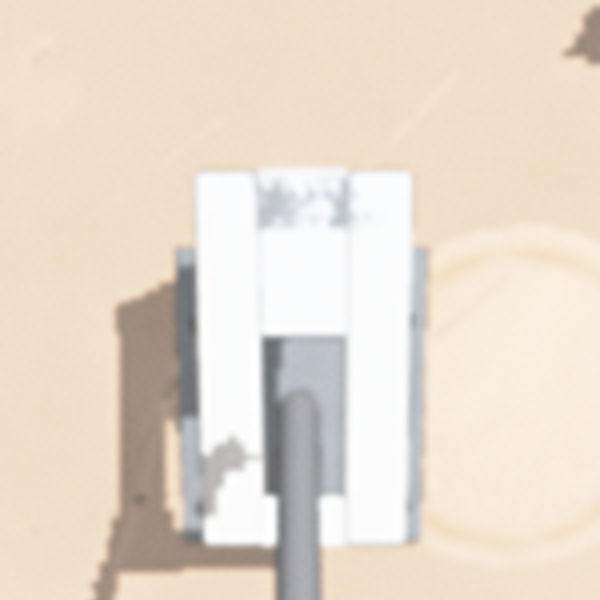

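The picture matches the moment of lifting: the toe is over the slot at (324,98). With a small shift to stay off the slot's ends, I'll lower it.

Request:
move_arm:
  moves:
    - [5, 1, 0, 0]
    - [5, 1, 15, 0]
    - [5, 1, 35, 0]
    - [5, 1, 50, 0]
    - [5, 1, 62, 0]
    - [5, 1, 72, 0]
    - [5, 1, 74, 0]
    - [5, 1, 74, 0]

```text
time_s: 40.6
position: [0.3622, 0.2793, 0.1503]
tool_rot: [[1.0, 0.024, -0.0], [0.024, -1.0, -0.0], [-0.0, 0.0, -1.0]]
ft_force: [0.1, -0.2, -1.3]
grip_width: 0.0152
```

```bash
python3 - <<'E'
from h import *
s=env.observe(); print(s["time_s"],s["position"],s["ft_force"],s["grip_width"])
im=env.get_image("wrist"); cv2.imwrite("pics/w30.png",im[:,:,::-1])
crop("scene",(150,310,180,340),4,"pics/s30.png")
E
```

```text
40.6 [0.36223245 0.27928497 0.15033192] [ 0.09288275 -0.24405029 -1.28592966] 0.015179070170366722
```

View pics/w30.png

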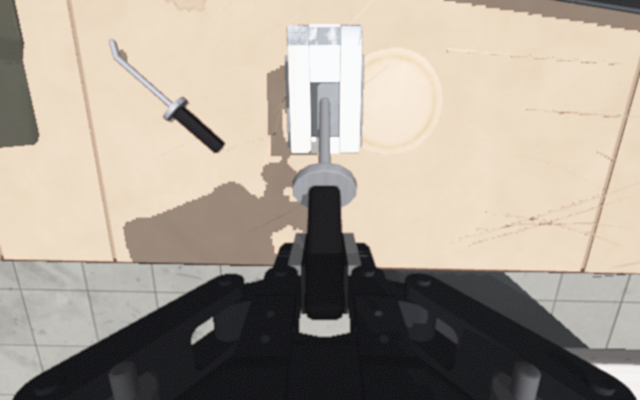

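View pics/s30.png

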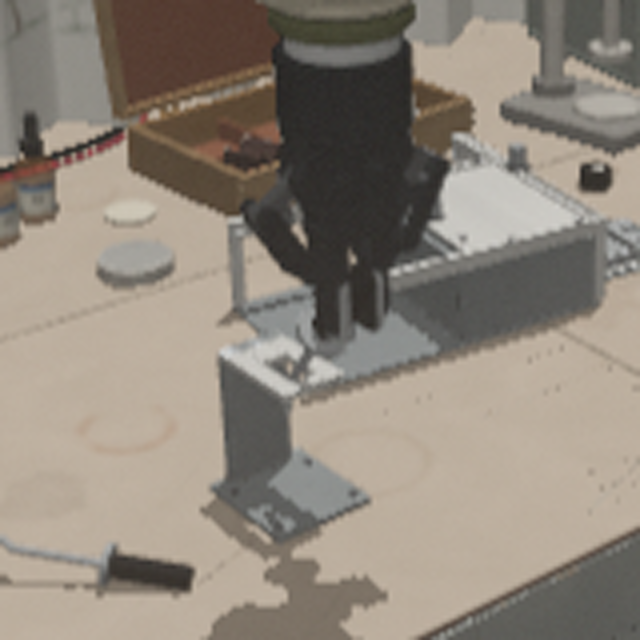

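The toe is through the slot with no force. I'll soften the grip and push the hook upright against the slot's rear end.

Request:
move_arm:
  moves:
    - [0, 0, 0, 0]
    - [0, 0, 0, 0]
    - [8, 0, 0, 0]
    - [16, 0, 0, 0]
    - [24, 0, 0, 0]
    - [32, 0, 0, 0]
    - [40, 0, 0, 0]
    - [48, 0, 0, 0]
    - [56, 0, 0, 0]
    - [64, 0, 0, 0]
    - [72, 0, 0, 0]
    - [78, 0, 0, 0]
    - [82, 0, 0, 0]
    - [83, 0, 0, 0]
    - [83, 0, 0, 0]
    - [79, 0, 0, 0]
    - [76.5, -0.5, 0, 0]
    - [76.5, -0.5, 0, 0]
  grip_force: 20

```text
time_s: 42.5
position: [0.4386, 0.282, 0.1504]
tool_rot: [[1.0, 0.025, 0.001], [0.025, -1.0, 0.0], [0.001, -0.0, -1.0]]
ft_force: [0.5, -0.1, -0.7]
grip_width: 0.0151
```

```bash
python3 - <<'E'
from h import *
s=env.observe(); print(s["time_s"],s["position"],s["ft_force"],s["grip_width"])
im=env.get_image("wrist"); cv2.imwrite("pics/w31.png",im[:,:,::-1])
crop("scene",(160,300,200,320),5,"pics/s31.png")
E
```

```text
42.5 [0.43860832 0.28198032 0.15039135] [ 0.54579914 -0.06474701 -0.68521951] 0.015139710125965305
```

View pics/w31.png

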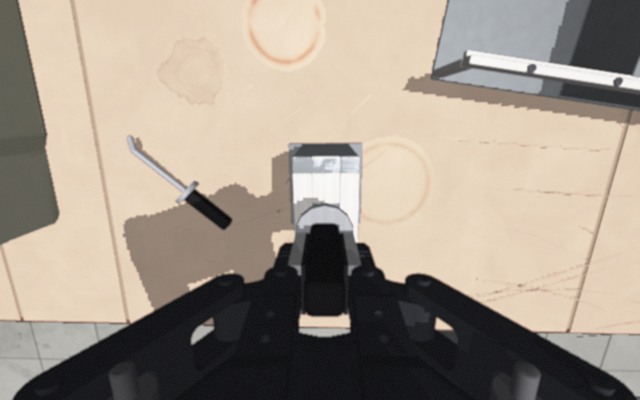

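View pics/s31.png

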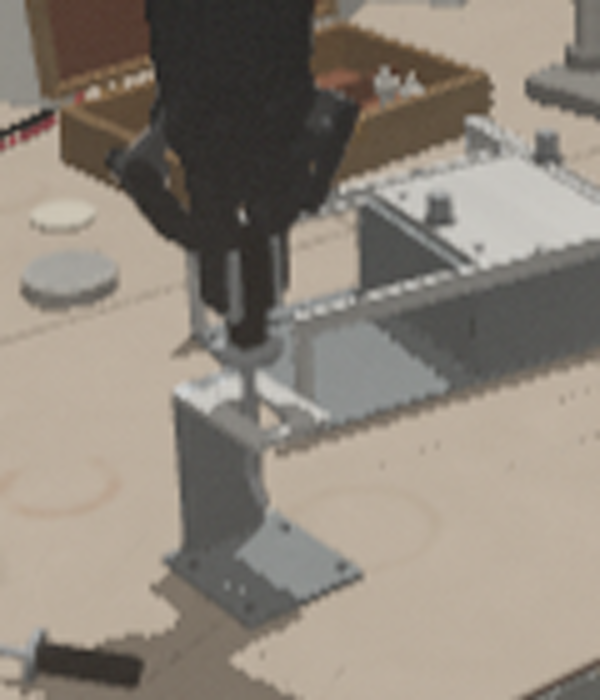

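Upright again. I'll lower it until the collar touches the plate.

Request:
move_arm:
  moves:
    - [0, 0, 10, 0]
    - [0, 0, 20, 0]
    - [0, 0, 26, 0]
    - [0, 0, 28, 0]
    - [0, 0, 29, 0]
    - [0, 0, 29, 0]

```text
time_s: 43.2
position: [0.4382, 0.2818, 0.1228]
tool_rot: [[1.0, 0.025, 0.001], [0.025, -1.0, -0.0], [0.001, 0.0, -1.0]]
ft_force: [-5.8, -3.4, 18.2]
grip_width: 0.0152
```

Seated, with 18 N on the collar. I'll release and rise straight up.

Request:
move_arm:
  moves:
    - [0, 0, -1, 0]
    - [0, 0, -1, 0]
    - [0, 0, -1, 0]
    - [0, 0, -1, 0]
    - [0, 0, -1, 0]
    - [0, 0, -30, 0]
    - [0, 0, -70, 0]
    - [0, 0, -110, 0]
    - [0, 0, -140, 0]
    - [-30, 0, -150, 0]
    - [-40, 0, -150, 0]
    - [-40, 0, -150, 0]
  grip: 0.3

```text
time_s: 44.4
position: [0.3974, 0.281, 0.2712]
tool_rot: [[1.0, 0.026, -0.0], [0.026, -1.0, -0.0], [-0.0, 0.0, -1.0]]
ft_force: [-0.5, -0.5, -0.3]
grip_width: 0.06
```

```bash
python3 - <<'E'
from h import *
s=env.observe(); print(s["time_s"],s["position"],s["ft_force"],s["grip_width"])
im=env.get_image("wrist"); cv2.imwrite("pics/w32.png",im[:,:,::-1]); crop("wrist",(60,200,250,400),5,"pics/w32c.png",im)
for n,z in {"hook":.098,"stand_slot":.098}.items():
    for d in env.tip_of("wrist",n)[:3]: print(n,np.round(d["point"]),round(d["conf"],2),np.round(toz("wrist",d["point"],z,s),4))
im=env.get_image("scene"); crop("scene",(140,300,190,350),4,"pics/s32.png",im)
im=env.get_image("top"); crop("top",(130,260,180,480),2.6,"pics/t32.png",im)
E
```

```text
44.4 [0.39741213 0.28096136 0.27124318] [-0.54967243 -0.4715604  -0.32992855] 0.060020366911866026
hook [138. 221.] 0.98 [0.4365 0.3888 0.098 ]
hook [135. 325.] 0.89 [0.4421 0.2816 0.098 ]
stand_slot [140. 327.] 0.97 [0.4373 0.2796 0.098 ]
```

View pics/w32c.png

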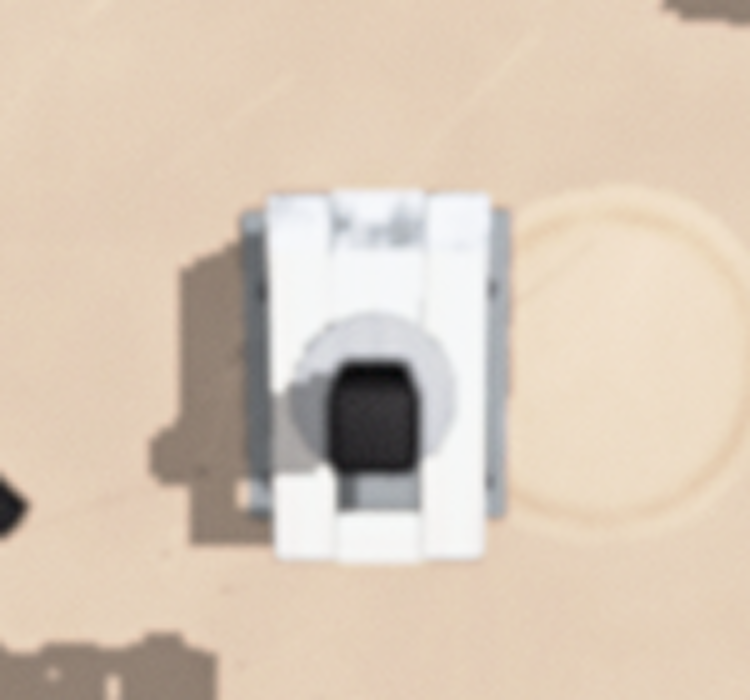

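View pics/s32.png

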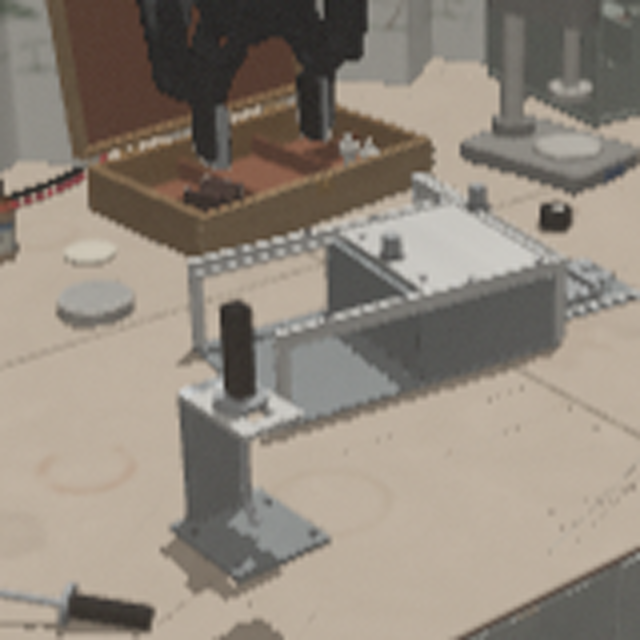

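View pics/t32.png

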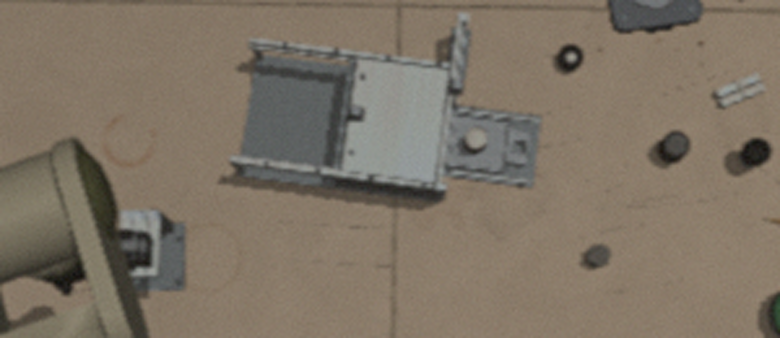

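The hook hangs upright on its collar at (375,390), within about 5 mm of its place. The slug stands on the drawn tray at (475,140). The outer door is shut, the inner door is open, and the bystanders haven't moved. Handing in.

```bash
python3 - <<'E'
from h import *
print(env.close_job()); print(env.observe()["time_s"])
E
```

```text
the job is handed in; nothing more can be done
None
the job is handed in; nothing more can be done
```

The job is done and handed in at about 44.5 s of the 72 s; no verdict was reported.

**What I did:**
1. I stood the round slug on the tray through the roof and pushed the outer door onto its stop. Its post moved 104 mm.
2. I opened the inner door to its stop; its post moved 82 mm.
3. The tool cannot tilt, so I leaned the hook about 40° in a light grip against the end of the stand's slot.
4. I put the toe in the finger hole and drew the tray out to its stop; the hole moved 94 mm. I then turned the hook upright the same way and seated it back in its stand.

**Last checks:**
- **Tray and slug:** the slug stands on the tray and the tray is out.
- **Doors:** the outer door is shut and the inner door open. I checked both in the last top view by eye and did not measure them again.
- **Hook:** it hangs upright, detected about 5 mm from the slot point against a limit of 16 mm.
- **Bystanders:** the hexagonal slug, loupe and eyepiece look unmoved, also judged by eye.

**What disagreed:**
- **Toe direction:** my pictures showed the toe pointing along world +y at the start, not along the stand's +x as described. My first lean was therefore about the wrong axis. I undid it, turned the hook 90° in the stand and regripped, so it now hangs with its toe along the stand's +x.
- **Tip height:** my camera estimate of the hook's tip height was up to about 5 mm off. I corrected it by touching the tip lightly on the runway plate, which peaked at about 12 N.

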